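# Close an ageing-oven specimen tray edge first

## Task

Load the ageing tray for the oven: lay every dumbbell test bar flat in the tray's open bay, each on its floor. Then close the tray with the heavy cover plate: hold it tilted, rest its long lower edge nearest the stop bar on the rim, draw it up until you feel it touch the stop bar, and pivot it down gently, without letting it fall, so that it lies flat, square with the tray and against the stop. Last stand one load weight upright on the plate on each side of its handle, about midway between the handle and that end of the plate, and leave the other things on the bench alone.

Things in the scene. Friction and masses are not known exactly. Their poses are not given: they have to be found in the camera images.
- tray: Fixed aluminium tray, 172 x 224 x 24 mm, open bay on top. Origin on the table under the centre of the bay; x points away from the stop bar, y along the stop bar, z up. Bay: 104 mm (x) by 200 mm (y), centred on the origin, its floor at z = 6 mm, rim top at z = 24 mm. The rim on the stop's side spans x = -92 to -52 mm, the opposite rim x = 52 to 80 mm, the side rims are 12 mm wide (outer faces at y = +-112 mm).
- stop: Fixed dark steel stop bar on top of the tray's rim on the -x side, 14 (x) x 160 (y) x 14 mm high. Its setting differs from start to start: the contact face is 60 to 72 mm from the bay's centre. Origin at the bottom middle of the contact face, at rim height; its x axis points out of that face, over the bay, parallel to the tray's x. The bar lies at x = -14 to 0.
- plate: Loose thick aluminium cover plate, 132 (x) x 216 (y) x 8 mm, about 0.65 to 0.9 kg, lying flat on the table at the start. Origin under the centre of its underside. On its middle stands a black handle bar, 16 mm (x) thick, 44 mm (y) long, from z = 8 to 48 mm. The plate is the same both ways round (half turn about z). It must lie with its y along the tray's y; either long edge may go against the stop.
- plate_edge_a (a point): Middle of the plate's lower long edge at its x = -66 mm, z = 0.
- plate_edge_b (a point): Middle of the plate's lower long edge at its x = +66 mm, z = 0.
- bar0: Loose black dumbbell-shaped rigid test bar, 78 (x) x 24 (y) x 12 mm thick, about 30 g; its waist, the middle 36 mm, is 14 mm wide. Origin under its centre. Two to four of the four bars are present (None from the start: absent).
- bar1: Loose black dumbbell-shaped rigid test bar, 78 (x) x 24 (y) x 12 mm thick, about 30 g; its waist, the middle 36 mm, is 14 mm wide. Origin under its centre. Two to four of the four bars are present (None from the start: absent).
- bar2: Loose black dumbbell-shaped rigid test bar, 78 (x) x 24 (y) x 12 mm thick, about 30 g; its waist, the middle 36 mm, is 14 mm wide. Origin under its centre. Two to four of the four bars are present (None from the start: absent).
- bar3: Loose black dumbbell-shaped rigid test bar, 78 (x) x 24 (y) x 12 mm thick, about 30 g; its waist, the middle 36 mm, is 14 mm wide. Origin under its centre. Two to four of the four bars are present (None from the start: absent).
- weight0: Loose dark steel load weight: block 54 x 54 x 30 mm with a round steel grip knob, 22 mm diameter, from z = 30 to 60 mm on its middle; about 0.75 kg. Origin under its centre.
- weight1: Loose dark steel load weight: block 54 x 54 x 30 mm with a round steel grip knob, 22 mm diameter, from z = 30 to 60 mm on its middle; about 0.75 kg. Origin under its centre.
- bottle: Amber bottle, 66 mm diameter, 120 mm tall, to be left alone. Origin under its centre.
- jar: White jar, 64 mm diameter, 75 mm tall, to be left alone. Origin under its centre.
- screwdriver: Screwdriver lying on the table, to be left alone. Its x runs along it, handle at -x.
- wrench: Wrench lying on the table, to be left alone. Its x runs along it, handle at -x.
- collar: Steel collar, 70 mm diameter, 25 mm tall, to be left alone. Origin under its centre.
There are look-alikes about, which are no part of the job. Leave any green look-alike of the weight0 alone.

How it is judged:
On the way, in this order (a step that is already met when the one before it is completed fails the run):
1. every test bar lies flat in the bay (x of bar0 in the frame of tray between -0.05 and 0.05 m and y of bar0 in the frame of tray between -0.098 and 0.098 m and z of bar0 in the frame of tray between 0.002 and 0.02 m and angle between the z axis of each of bar0, bar1, bar2, bar3 and the z axis of tray, either way round below 0.12 rad and linear speed of each of bar0, bar1, bar2, bar3 below 0.03 m/s and x of bar1 in the frame of tray between -0.05 and 0.05 m and y of bar1 in the frame of tray between -0.098 and 0.098 m and z of bar1 in the frame of tray between 0.002 and 0.02 m and x of bar2 in the frame of tray between -0.05 and 0.05 m and y of bar2 in the frame of tray between -0.098 and 0.098 m and z of bar2 in the frame of tray between 0.002 and 0.02 m and x of bar3 in the frame of tray between -0.05 and 0.05 m and y of bar3 in the frame of tray between -0.098 and 0.098 m and z of bar3 in the frame of tray between 0.002 and 0.02 m), for 0.2 s.
2. the cover plate, tilted 0.15 to 0.8 rad, rests one long edge on the rim and touches the stop bar with it (((x of plate_edge_a in the frame of stop between -0.004 and 0.006 m and z of plate_edge_a in the frame of tray between 0.019 and 0.03 m) or (x of plate_edge_b in the frame of stop between -0.004 and 0.006 m and z of plate_edge_b in the frame of tray between 0.019 and 0.03 m)) and angle between plate's own z axis and vertical between 0.15 and 0.8 rad and contact force between plate and tray above 0.5 N and contact force between plate and stop above 0.5 N and angle between the y axis of plate and the y axis of tray, either way round below 0.1 rad), for 0.1 s.
3. the plate lies flat on the rims, against the stop (x of plate in the frame of stop between 0.063 and 0.0695 m and y of plate in the frame of tray between -0.008 and 0.008 m and z of plate in the frame of tray between 0.021 and 0.027 m and angle between plate's own z axis and vertical below 0.02 rad and angle between the x axis of plate and the x axis of tray, either way round below 0.05 rad and linear speed of plate below 0.02 m/s), for 0.2 s.
At the end, for the whole second after the job is handed in: Bars flat in the bay; plate flat (0.02 rad) on both rims, edge within 3.5 mm of the stop, 8 mm of the tray's middle along y, square to 0.05 rad; weights upright on it, one each side of the handle, within 40 mm of its middle in x and 45 to 95 mm in y; all at rest (all of step 1 and all of step 3 and ((x of weight0 in the frame of plate between -0.04 and 0.04 m and y of weight0 in the frame of plate between 0.045 and 0.095 m and z of weight0 in the frame of plate between 0.004 and 0.013 m and angle between each of weight0, weight1's own z axis and vertical below 0.08 rad and linear speed of each of weight0, weight1 below 0.02 m/s and x of weight1 in the frame of plate between -0.04 and 0.04 m and y of weight1 in the frame of plate between -0.095 and -0.045 m and z of weight1 in the frame of plate between 0.004 and 0.013 m) or (x of weight0 in the frame of plate between -0.04 and 0.04 m and y of weight0 in the frame of plate between -0.095 and -0.045 m and z of weight0 in the frame of plate between 0.004 and 0.013 m and angle between each of weight0, weight1's own z axis and vertical below 0.08 rad and linear speed of each of weight0, weight1 below 0.02 m/s and x of weight1 in the frame of plate between -0.04 and 0.04 m and y of weight1 in the frame of plate between 0.045 and 0.095 m and z of weight1 in the frame of plate between 0.004 and 0.013 m))); the robot touches nothing.
It fails at once if a bystander is moved by more than 30 mm (distance of any of bottle, jar, screwdriver, wrench, collar from where it was at the start of the episode above 0.03 m).
It fails at once if the plate is let fall on the tray (turning over 4 rad/s or moving over 0.4 m/s within 60 mm above it) (horizontal distance between plate and tray below 0.08 m and height (world z) of plate below 0.085 m and (angular speed of plate above 4 rad/s or linear speed of plate above 0.4 m/s)).
Of bar0, bar1, bar2, bar3 only 2 to 4 are there at a start; the rules pass over those that are not, and their reading is None.
At some moment in a run one of bar0, bar1, bar2, bar3, weight0, weight1 may be knocked a few centimetres aside while the robot is not near it.
It also fails if it takes over 210 s, if anything falls off the work surface, if the arm or the gripper's body presses on something with over 40 N, if the wrist force passes 120 N, or if a joint passes its speed limit or range.

## Robot

A 6-joint arm with a two-finger parallel gripper is mounted at the origin on the work surface. World frame = base frame: x ahead of the robot, y to its left, z up, the work surface at z = 0. Lengths are in m, angles in rad, forces in N, time in s.
With the tool pointing down it reaches from about 0.35 to 0.775 m from the base axis. Payload 5.5 kg.
Tool frame: the origin (TCP) lies at the very end of the fingers, on their centre line; the grasp point (between the pads) lies 19 mm behind it; z points along the fingers, y is the direction in which the jaws open and shut (so a half turn about z gives the same grasp; the last joint's range is limited). The gripper opens to 85 mm and grips with 20 to 120 N. Pads are 22 mm wide; open, the fingers measure 114 mm over their backs; the gripper's body (76 mm by 85 mm) begins 54 mm behind the grasp point. The pads swing forward as they close: fully open they stand 13 mm farther back than shut.
Start: joints at [1.051, 0.313, 0.046, 1.304, 0, 1.431], TCP at [0.213, 0.534, 0.202] pointing down, gripper open.
Joint ranges: [-2.76, 2.76], [-0.86, 1.69], [-1.03, 1.26], [-2.2, 2.34], [-1.47, 1.5], [-3.14, 3.14]. Speed limits (rad/s): [2.57, 2.57, 3.14, 3.14, 3.14, 3.14].

## Interface

Orientations are given as a unit quaternion [w, x, y, z].
In Python, from workcell import env gives the robot as it stands. The module is installed in compiled form; this text tells all that it offers.
- The arm moves only by the shell command python3 -m pendant 'ROWS' [FORCE]. ROWS is JSON, a list of rows, each an object with "fingers": the finger opening in mm, from 0 to 85.4; "delta_pos": the shift along the tool's x, y, z in mm, a list of three; "angular": the turn, a rotation vector about the tool's x, y, z in rad, a list of three. In form: [{"fingers": fingers, "delta_pos": [x, y, z], "angular": [ax, ay, az]}, ...]. A call has 1 to 12 rows; each row shifts and turns the commanded pose from where the row before left it, along the tool's axes as they then stand; what a row does not reach is not made up. A row lasts 1/10 s, in which the tool goes at most 50 mm and 8.59 degrees, less where a joint would pass 70% of its speed; a pose out of reach is approached as far as the arm can. A call is refused whole if a number of a shift passes 50 or a number of a turn 0.15, either way. A call with a gripper value outside its range is refused whole. The fingers move at their own pace and stop on an object; FORCE is the grip in N (left out, the last holds). Time passes only in rows, so rows that do not move let the fingers close. It gives the time, the measured TCP pose, the force and the opening at its end, in the units of the state.
- env.get_state(): the state, without advancing time (a new reading comes with each control period).
- env.read_camera(name): name is "side" or "top"; returns the picture (400x640x3 uint8, blue, green, red); there is no depth.
- env.camera_params(name): a dict with "fx", "fy", "cx", "cy" (pixels), "k1" (the pictures are not rectified: a ray, as slopes to the right and down, at radius r is drawn at 1 + k1 r^2 times it, then the intrinsics apply), "view" (4x4, takes a point from world to camera coordinates). Camera axes: x right, y up, looking along -z (the intrinsics and any distortion apply to the point x, -y, -z); pixel columns grow to the right and rows downward; lengths in m; the calibration is good to about 2 mm. A picture is of the moment at which its call begins. camera_params takes no time and is no camera call.
- env.hand_in(): hands the job in, once; it reports no verdict.
The state is a dict: "clock": time; "joint_pos": joint angles; "qvel": joint speeds; "tau": joint torques, N m; "tcp_pos": TCP position; "orientation": TCP orientation; "wrist_force": force on the tool from outside, world axes, zero at the start; "ft_torque": the same for the moment, N m; "finger_gap": finger opening in m.
Only numpy, scipy, OpenCV 4.12 (cv2) and the standard library are available. Lean on these libraries where they do the work, as an engineer would, in place of code of your own. Each camera call takes 0.05 s, during which the arm holds its last target. There are 200 camera calls.

## Working session

There is one attempt and no reset: what is moved stays moved. The work goes in short steps, Python scripts to look and compute and a shell command to move; the robot and the scene stay as the last step left them, time stands still between calls to the robot, and variables do not carry over. Pictures are saved under pics/ and viewed, about 12 in all and at most 16, crops included, and the job is handed in when it is done.

```bash
mkdir -p pics
cat > h.py <<'E'
import numpy as np, cv2, json
from workcell import env
from scipy.spatial.transform import Rotation as R
def proj(n,P):
    c=env.camera_params(n);V=np.array(c["view"]);P=np.atleast_2d(P)
    q=P@V[:3,:3].T+V[:3,3]; s=np.c_[q[:,0],-q[:,1]]/(-q[:,2:3])
    s=s*(1+c["k1"]*(s**2).sum(1,keepdims=True))
    return np.c_[s[:,0]*c["fx"]+c["cx"],s[:,1]*c["fy"]+c["cy"]]
def unproj(n,px,z):
    c=env.camera_params(n);V=np.array(c["view"]);px=np.atleast_2d(np.array(px,float))
    d=np.c_[(px[:,0]-c["cx"])/c["fx"],(px[:,1]-c["cy"])/c["fy"]];s=d.copy()
    for _ in range(20): s=d/(1+c["k1"]*(s**2).sum(1,keepdims=True))
    r=np.c_[s[:,0],-s[:,1],-np.ones(len(s))]@V[:3,:3]; o=-V[:3,:3].T@V[:3,3]
    return o+r*((z-o[2])/r[:,2])[:,None]
def st():
    s=env.get_state(); return s
def tool():
    s=st(); q=s["orientation"]; return np.array(s["tcp_pos"]),R.from_quat([q[1],q[2],q[3],q[0]])
def to(target,yaw=None):
    """mm shift in tool axes to world target (and turn for jaw y-axis yaw, tool down)"""
    p,r=tool(); d=r.inv().apply(np.array(target)-p)*1000
    print("d_tool mm",d.round(1),"dist",np.linalg.norm(d).round(1))
    if yaw is not None:
        best=None
        for k in range(-2,3):
            y=np.array([np.cos(yaw+k*np.pi),np.sin(yaw+k*np.pi),0]);z=np.array([0,0,-1.]);x=np.cross(y,z)
            rv=(r.inv()*R.from_matrix(np.c_[x,y,z])).as_rotvec()
            if best is None or np.linalg.norm(rv)<np.linalg.norm(best): best=rv
        print("turn",best.round(3))
def snap(n,f,crop=None,scale=1):
    im=np.array(env.read_camera(n)); cv2.imwrite(f"raw_{n}.png",im)
    if crop: x0,y0,x1,y1=crop; im=im[y0:y1,x0:x1]
    if scale!=1: im=cv2.resize(im,None,fx=scale,fy=scale,interpolation=cv2.INTER_CUBIC)
    cv2.imwrite("pics/"+f,im)
E
python3 - <<'E'
from h import *
snap("top","t0.png",None,1.25);snap("side","s0.png",None,1.25)
for n in("top","side"):
    c=env.camera_params(n);print(c["fx"],c["cx"],c["cy"],c["k1"],np.array(c["view"]).round(3).tolist())
s=st();print({k:np.round(v,3).tolist() for k,v in s.items()})
E
```

```text
464.85957988947234 315.5943164043516 196.9428831838081 -0.07282119925865228 [[-0.063, -0.998, -0.005, 0.085], [0.973, -0.063, 0.224, -0.556], [-0.223, 0.009, 0.975, -1.043], [0.0, 0.0, 0.0, 1.0]]
498.2356552634689 315.9232781840536 198.08320169211046 -0.04100627862064388 [[-0.995, -0.098, -0.011, 0.564], [0.04, -0.498, 0.866, -0.026], [-0.091, 0.862, 0.499, -1.353], [0.0, 0.0, 0.0, 1.0]]
{'clock': 0.1, 'joint_pos': [1.051, 0.314, 0.045, 1.304, -0.0, 1.431], 'qvel': [0.0, -0.002, 0.003, -0.002, 0.0, 0.001], 'tau': [0.002, -48.173, 29.924, 0.013, -0.0, 0.0], 'tcp_pos': [0.213, 0.534, 0.201], 'orientation': [-0.0, 0.189, 0.982, -0.001], 'wrist_force': [0.781, -0.52, -0.008], 'ft_torque': [-0.011, -0.013, -0.017], 'finger_gap': 0.085}
```

View pics/t0.png

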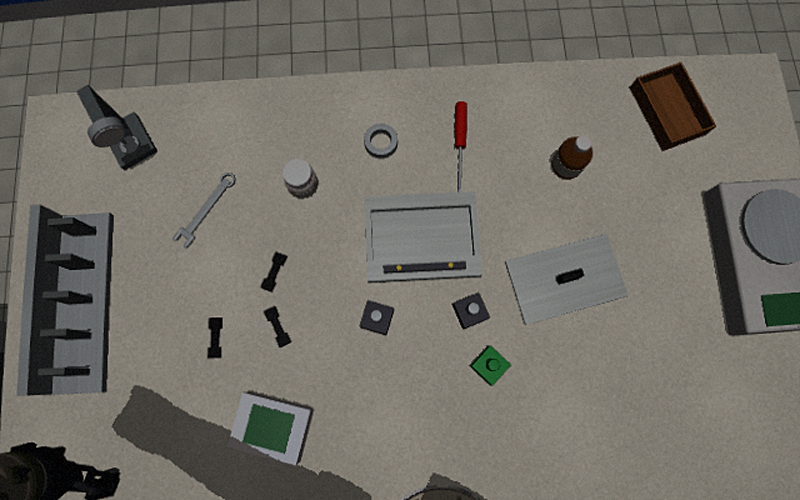

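View pics/s0.png

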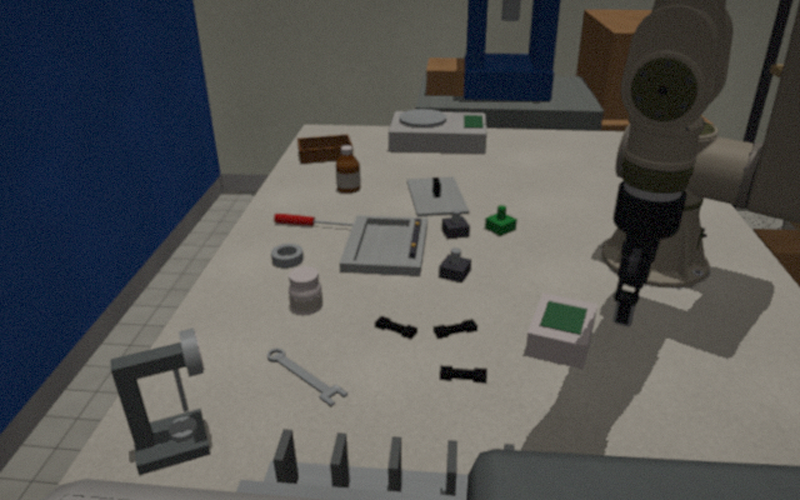

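The top view (1.25x scale) shows three bars at (274,271), (277,327) and (215,337). The dark steel weights are at (377,317) and (471,310), and the green decoy is at (490,365). The plate is at (567,279). The tray is at (423,237), with the stop on its near (robot) side at (425,267).

Things that could be taken for a weight: the two dark blocks (chosen) and the green block (decoy). For the bars: the black dumbbells, against the wrench at (205,210) and the screwdriver, neither of which is a bar. I'll check these in a close crop and measure them.

Run:
```python
from h import *
im=cv2.imread("raw_top.png")
cr=im[145:310,280:510]; cv2.imwrite("pics/t1.png",cv2.resize(cr,None,fx=3.4,fy=3.4,interpolation=cv2.INTER_CUBIC))
hsv=cv2.cvtColor(im,cv2.COLOR_BGR2HSV)
m=(im.max(2)<48).astype(np.uint8); 
n,l,s,c=cv2.connectedComponentsWithStats(m)
for i in range(1,n):
    if 40<s[i,4]<1500 and 140<c[i,0]<520 and 140<c[i,1]<320:
        pts=np.argwhere(l==i)[:,::-1]; w=unproj("top",pts,0.010)[:,:2]; mu=w.mean(0)
        r=cv2.minAreaRect((w*1000).astype(np.float32)); e,v=np.linalg.eigh(np.cov(w.T))
        print(c[i].round(1),s[i,4],"mu",mu.round(4),"rect",np.round(r[0],1),np.round(r[1],1),round(r[2],1),"yaw",round(float(np.arctan2(v[1,1],v[0,1])),3))
```

```text
[245.4 152.9] 87 mu [0.6993 0.2211] rect [702.7 221.5] [30.7 60.6] 29.0 yaw 2.031
[218.7 217.1] 248 mu [0.5367 0.2923] rect [536.9 291.9] [25.6 76.8] 65.4 yaw 2.711
[339.3 213.8] 249 mu [ 0.5258 -0.0068] rect [526.4  -7.4] [161.5  14.4] 89.3 yaw 1.558
[455.5 220.8] 161 mu [ 0.4895 -0.2934] rect [ 489.4 -293.8] [18.7 56.5] 11.2 yaw 1.816
[376.4 247.9] 252 mu [ 0.4355 -0.091 ] rect [435. -90.] [54.1 57.4] 18.5 yaw 1.648
[300.3 252.8] 207 mu [0.4356 0.0949] rect [432.8  93.2] [55.  54.2] 69.8 yaw -2.586
[221.5 261.1] 268 mu [0.4274 0.2875] rect [427.6 287.9] [78.4 24.6] 23.1 yaw -2.734
[171.6 269.2] 282 mu [0.4147 0.4102] rect [414.2 410.4] [25.5 75.4] 87.7 yaw 3.103
[384. 292.] 56 mu [ 0.329  -0.0998] rect [328.5 -98.5] [36. 71.] 88.5 yaw -3.137
```

View pics/t1.png

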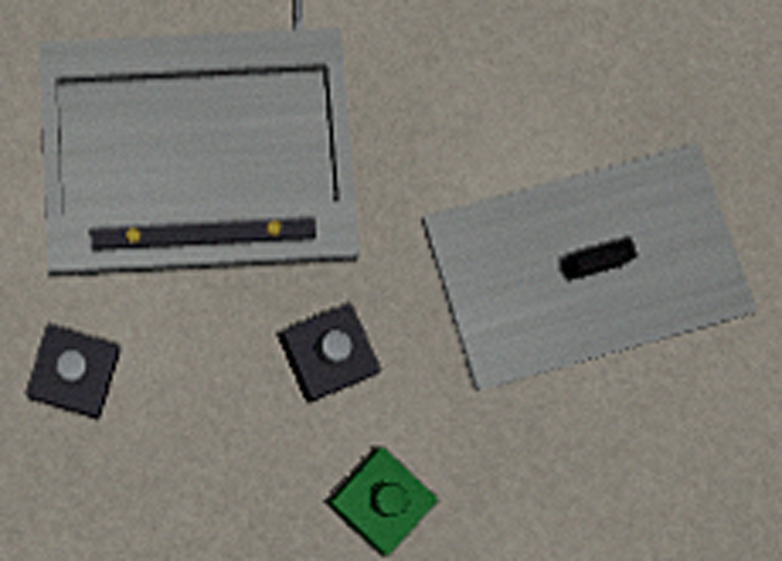

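The crop shows the tray's outer corners at (41,43), (340,28), (356,258) and (49,270), and the plate's corners at (423,217), (697,146), (754,312) and (478,388). The stop's contact edge runs from (91,230) to (315,218). The weights' knobs are at (71,365) and (337,345), both steel. The block at (382,500) is green, so I'll leave it alone.

Run:
```python
from h import *
U=lambda a,z:unproj("top",np.array([280,145])-0.35+np.array(a)/3.4,z)[:,:2]
t=U([(41,43),(340,28),(356,258),(49,270)],.024);print("tray",t.round(4).tolist())
M=np.array([[80,112],[80,-112],[-92,-112],[-92,112]])/1000.
def fit(M,W):
    a,b=M-M.mean(0),W-W.mean(0);th=np.arctan2((a[:,0]*b[:,1]-a[:,1]*b[:,0]).sum(),(a*b).sum())
    r=np.array([[np.cos(th),-np.sin(th)],[np.sin(th),np.cos(th)]]);o=W.mean(0)-r@M.mean(0);return th,o,r,(W-(M@r.T+o)).round(4).tolist()
th,o,r,e=fit(M,t);print("tray yaw",th,o,e)
p=U([(423,217),(697,146),(754,312),(478,388)],.008)
print("plate",fit(np.array([[66,108],[66,-108],[-66,-108],[-66,108]])/1000.,p))
s=U([(91,230),(315,218)],.038);print("stop face in tray",((s-o)@r).round(4).tolist())
print("stop back",((U([(92,250),(315,238)],.038)-o)@r).round(4).tolist())
k=U([(71,365),(337,345)],.06);print("knobs",k.round(4).tolist())
a=fit(M,t)
for pt in [(0,60),(0,0),(0,-60)]: print(pt,(r@(np.array(pt)/1000)+o).round(4))
b=[(.5367,.2923,2.711),(.4274,.2875,-2.734),(.4147,.4102,3.103)]
to((.5367,.2923,.10),2.711+np.pi/2)
print("yaw tool y",tool()[1].apply([0,1,0]),tool()[1].apply([1,0,0]))
```

```text
tray [[0.6752, 0.1027], [0.6726, -0.1194], [0.4995, -0.1145], [0.5049, 0.1057]]
tray yaw -0.0199006724551123 [ 0.59403068 -0.0065046 ] [[-0.0011, -0.0012], [0.0008, 0.0007], [-0.0004, 0.0021], [0.0006, -0.0016]]
plate (np.float64(0.1932292583308401), array([ 0.48605686, -0.28713352]), array([[ 0.98138924, -0.19202905],
       [ 0.19202905,  0.98138924]]), [[-0.0008, -0.0006], [-0.002, 0.0007], [0.0011, 0.0016], [0.0017, -0.0018]])
stop face in tray [[-0.0663, 0.079], [-0.0646, -0.0807]]
stop back [[-0.0807, 0.0788], [-0.0791, -0.0797]]
knobs [[0.432, 0.0927], [0.434, -0.0902]]
(0, 60) [0.5952 0.0535]
(0, 0) [ 0.594  -0.0065]
(0, -60) [ 0.5928 -0.0665]
d_tool mm [-390.2 -103.9  101. ] dist 416.2
turn [-0.002 -0.     0.051]
yaw tool y [ 0.37071954  0.92874336 -0.00167074] [-9.28744527e-01  3.70720339e-01  1.83899732e-04]
```

```bash
python3 -m pendant '[{"fingers":45,"delta_pos":[-39,-10.4,10],"angular":[0,0,0]},{"fingers":45,"delta_pos":[-39,-10.4,10],"angular":[0,0,0]},{"fingers":45,"delta_pos":[-39,-10.4,10],"angular":[0,0,0]},{"fingers":45,"delta_pos":[-39,-10.4,10],"angular":[0,0,0]},{"fingers":45,"delta_pos":[-39,-10.4,10],"angular":[0,0,0]},{"fingers":45,"delta_pos":[-39,-10.4,10],"angular":[0,0,0]},{"fingers":45,"delta_pos":[-39,-10.4,10],"angular":[0,0,0]},{"fingers":45,"delta_pos":[-39,-10.4,10],"angular":[0,0,0]},{"fingers":45,"delta_pos":[-39,-10.4,10],"angular":[0,0,0]},{"fingers":45,"delta_pos":[-39,-10.4,10],"angular":[0,0,0.051]},{"fingers":45,"delta_pos":[0,0,0],"angular":[0,0,0]}]' 40
python3 - <<'E'
from h import *
to((.5367,.2923,.003),2.711+np.pi/2);print(st()["clock"])
E
```

```text
clock: 1.2
tcp_pos: [0.5398, 0.2893, 0.0994]
orientation: [-0.0, 0.217, 0.976, -0.001]
wrist_force: [0.4, 0.9, 1.0]
finger_gap: 0.0448
d_tool mm [ 4.   1.6 96.4] dist 96.5
turn [-0.002 -0.    -0.007]
1.2
```

```bash
python3 -m pendant '[{"fingers":45,"delta_pos":[3,1.6,40],"angular":[0,0,0]},{"fingers":45,"delta_pos":[0,0,36],"angular":[0,0,0]},{"fingers":45,"delta_pos":[0,0,20],"angular":[0,0,0]},{"fingers":45,"delta_pos":[0,0,0],"angular":[0,0,0]},{"fingers":5,"delta_pos":[0,0,0],"angular":[0,0,0]},{"fingers":5,"delta_pos":[0,0,0],"angular":[0,0,0]},{"fingers":5,"delta_pos":[0,0,0],"angular":[0,0,0]},{"fingers":5,"delta_pos":[0,0,0],"angular":[0,0,0]},{"fingers":5,"delta_pos":[0,0,0],"angular":[0,0,0]}]' 40
python3 -m pendant '[{"fingers":5,"delta_pos":[0,0,-50],"angular":[0,0,0]},{"fingers":5,"delta_pos":[0,0,-30],"angular":[0,0,0]},{"fingers":5,"delta_pos":[0,0,0],"angular":[0,0,0]}]'
python3 - <<'E'
from h import *
to((.5952,.0535,.083),-.02+np.pi/2)
E
```

```text
clock: 2.1
tcp_pos: [0.5353, 0.2958, 0.0066]
orientation: [0.001, 0.214, 0.977, 0.0]
wrist_force: [-0.4, -0.2, -0.9]
finger_gap: 0.0052
clock: 2.4
tcp_pos: [0.5383, 0.297, 0.0913]
orientation: [0.004, 0.214, 0.977, 0.003]
wrist_force: [1.2, -0.0, 0.3]
finger_gap: 0.0053
d_tool mm [-153.3 -197.6    8. ] dist 250.2
turn [ 0.006  0.008 -0.411]
```

Run:
```python
from h import *
im=[]
a=np.array(env.read_camera("top"))[150:310,120:300];b=np.array(env.read_camera("side"))[220:340,270:420]
f=lambda x,h:cv2.resize(x,(int(x.shape[1]*h/x.shape[0]),h),interpolation=cv2.INTER_CUBIC)
cv2.imwrite("pics/c1.png",np.hstack([f(a,330),f(b,330)]))
```

```text
(no output)
```

View pics/c1.png

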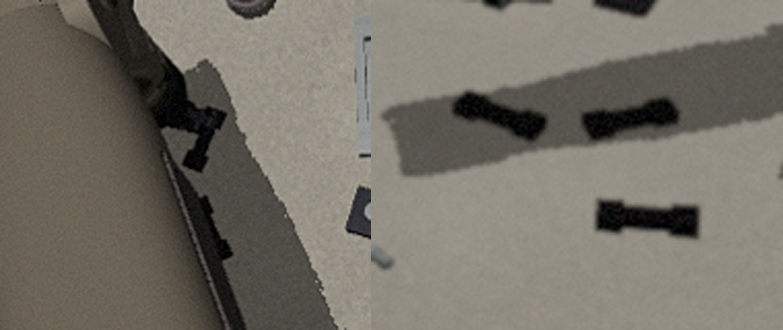

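The bar is still on the table at about its old spot, top crop (205,140). The fingers closed to 5 mm without it. I'll compare the bar's pose before and after in the side view, and cross-check the tool's pose in the image.

Run:
```python
from h import *
b=np.array(env.read_camera("side"));a=cv2.imread("raw_side.png")
cv2.imwrite("raw_side1.png",b)
for im in (a,b):
    m=(im.max(2)<40).astype(np.uint8);m[:240]=0;m[310:]=0;m[:,:290]=0;m[:,400:]=0
    n,l,s,c=cv2.connectedComponentsWithStats(m)
    for i in range(1,n):
        if s[i,4]>100:
            w=unproj("side",np.argwhere(l==i)[:,::-1],.008)[:,:2];e,v=np.linalg.eigh(np.cov(w.T));print(c[i].round(1),s[i,4],w.mean(0).round(4),round(float(np.arctan2(v[1,1],v[0,1])%np.pi),3))
p,r=tool();print(p,proj("side",p),proj("top",p))
x=b[150:300,240:400].copy();q=(proj("side",p)[0]-[240,150])*4
x=cv2.resize(x,None,fx=4,fy=4,interpolation=cv2.INTER_CUBIC);cv2.circle(x,tuple(q.astype(int)),4,(0,0,255),1);cv2.imwrite("pics/c2.png",x)
```

```text
[316.5 261.6] 215 [0.536  0.2975] 2.715
[363.7 262.8] 217 [0.4279 0.2929] 0.398
[370.5 299.2] 277 [0.4121 0.4152] 3.114
[316.7 261.7] 259 [0.5356 0.2976] 2.724
[363.9 262.7] 268 [0.4275 0.2924] 0.407
[370.3 299.2] 276 [0.4125 0.4152] 3.112
[0.53461196 0.29548557 0.08557156] [[316.78026377 233.0424934 ]] [[210.57320179 212.10321865]]
```

View pics/c2.png

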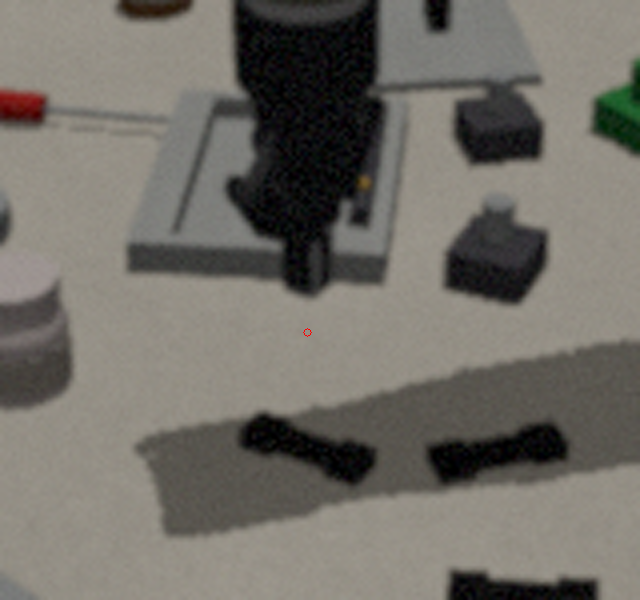

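The fingertip shows at crop (307,293), while the reported TCP projects to (307,332). So the real tip looks about 20 mm higher, or the arm was still moving. I'll let it settle and compare again.

```bash
python3 -m pendant '[{"fingers":5,"delta_pos":[0,0,0],"angular":[0,0,0]},{"fingers":5,"delta_pos":[0,0,0],"angular":[0,0,0]},{"fingers":5,"delta_pos":[0,0,0],"angular":[0,0,0]},{"fingers":5,"delta_pos":[0,0,0],"angular":[0,0,0]}]'
python3 - <<'E'
from h import *
out=[]
for n,h in(("side",160),("top",160)):
    p,r=tool();b=np.array(env.read_camera(n));q=proj(n,p)[0];print(p,q)
    x0,y0=(q-[45,55]).astype(int);x=cv2.resize(b[y0:y0+110,x0:x0+90],None,fx=4.3,fy=4.3,interpolation=cv2.INTER_CUBIC)
    for d,col in((0,(0,0,255)),(.019,(0,255,255)),(.04,(0,255,0))):
        u=(proj(n,p-r.apply([0,0,d]))[0]-[x0,y0])*4.3;cv2.circle(x,tuple(u.astype(int)),4,col,1)
    x=np.clip(x.astype(float)*1.8,0,255).astype(np.uint8);out.append(x)
cv2.imwrite("pics/c3.png",np.hstack(out))
print(st()["joint_pos"])
E
```

```text
clock: 2.95
tcp_pos: [0.5344, 0.2955, 0.0851]
orientation: [-0.0, 0.214, 0.977, -0.0]
wrist_force: [0.6, 0.2, -0.6]
finger_gap: 0.0047
[0.53444181 0.29546653 0.08505596] [316.85981833 233.23442295]
[0.53458985 0.29549948 0.08523243] [210.60021594 212.1409053 ]
[ 3.73608834e-01  4.37574799e-01 -6.15122667e-02  1.07220136e+00
  6.84257943e-05  8.04410908e-01]
```

View pics/c3.png

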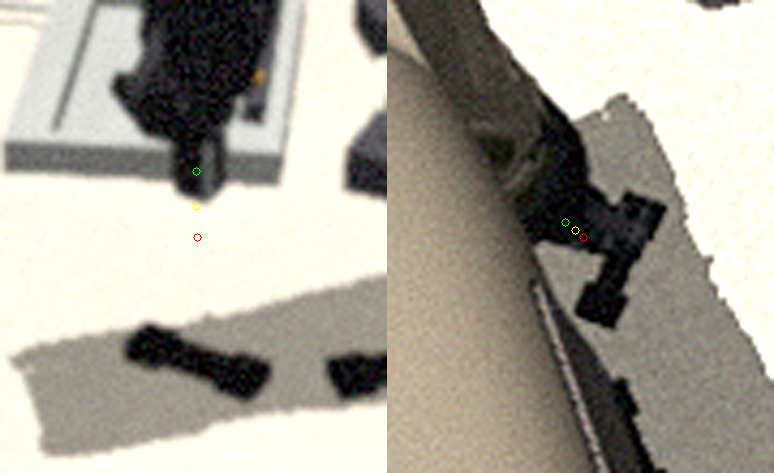

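```bash
python3 - <<'E'
from h import *
a=cv2.imread("raw_side.png");p=np.array([.213,.534,.201]);
x0,y0=(proj("side",p)[0]-[50,60]).astype(int)
x=cv2.resize(a[y0:y0+110,x0:x0+100],None,fx=5,fy=5,interpolation=cv2.INTER_CUBIC)
for d,c in((0,(0,0,255)),(.013,(0,255,255)),(.03,(0,255,0))):
    u=(proj("side",p+[0,0,d])[0]-[x0,y0])*5;cv2.circle(x,tuple(u.astype(int)),4,c,1)
cv2.imwrite("pics/c4.png",np.clip(x*1.8,0,255).astype(np.uint8))
E
python3 -m pendant '[{"fingers":0,"delta_pos":[-25,0,40],"angular":[0,0,0]},{"fingers":0,"delta_pos":[-20,0,36],"angular":[0,0,0]},{"fingers":0,"delta_pos":[0,0,0],"angular":[0,0,0]},{"fingers":0,"delta_pos":[0,0,0],"angular":[0,0,0]}]'
python3 -m pendant '[{"fingers":0,"delta_pos":[0,0,4],"angular":[0,0,0]},{"fingers":0,"delta_pos":[0,0,0],"angular":[0,0,0]}]'
python3 -m pendant '[{"fingers":0,"delta_pos":[0,0,4],"angular":[0,0,0]},{"fingers":0,"delta_pos":[0,0,0],"angular":[0,0,0]}]'
```

```text
clock: 3.45
tcp_pos: [0.5747, 0.2763, 0.0089]
orientation: [-0.001, 0.214, 0.977, -0.001]
wrist_force: [-0.3, -0.5, 0.3]
finger_gap: 0.0004
clock: 3.65
tcp_pos: [0.576, 0.2776, 0.0072]
orientation: [0.001, 0.213, 0.977, 0.001]
wrist_force: [-0.6, 0.4, 0.4]
finger_gap: 0.0001
clock: 3.85
tcp_pos: [0.5756, 0.2772, 0.0022]
orientation: [0.0, 0.213, 0.977, 0.0]
wrist_force: [-0.6, -0.3, 0.0]
finger_gap: -0.0003
```

View pics/c4.png

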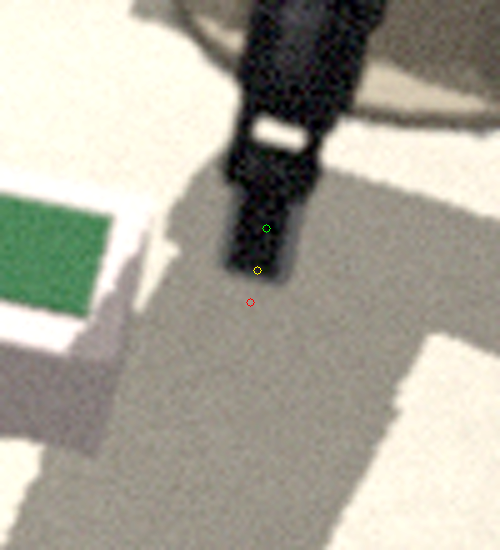

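At the start, fully open, the tip sat about 14 mm behind the TCP, as described. Shut, it appears even farther back. I'll probe the table with the closed fingers to settle it.

```bash
for i in 1; do python3 -m pendant '[{"fingers":0,"delta_pos":[0,0,5],"angular":[0,0,0]},{"fingers":0,"delta_pos":[0,0,0],"angular":[0,0,0]}]'; done
python3 - <<'E'
from h import *
p,r=tool();b=np.array(env.read_camera("side"));q=proj("side",p)[0];print(p,q)
x0,y0=(q-[60,90]).astype(int);x=cv2.resize(b[y0:y0+120,x0:x0+120],None,fx=4,fy=4,interpolation=cv2.INTER_CUBIC)
for d,col in((0,(0,0,255)),(.013,(0,255,255)),(.026,(0,255,0))):
    u=(proj("side",p-r.apply([0,0,d]))[0]-[x0,y0])*4;cv2.circle(x,tuple(u.astype(int)),3,col,1)
cv2.imwrite("pics/c5.png",np.clip(x*1.6,0,255).astype(np.uint8))
E
```

```text
clock: 4.05
tcp_pos: [0.5752, 0.2768, -0.0038]
orientation: [-0.0, 0.214, 0.977, -0.0]
wrist_force: [-0.3, -0.0, 0.4]
finger_gap: 0.0001
[ 0.57515888  0.27676887 -0.00382981] [300.75357244 259.43922443]
```

View pics/c5.png

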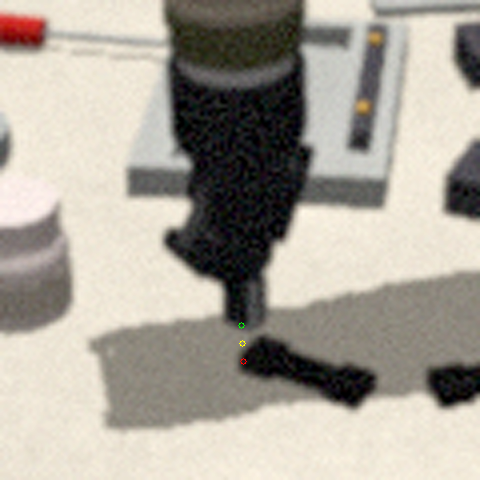

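There's no contact at a reported z of -3.8 mm, and the tip appears about 25 mm behind the reported point. I'll keep probing.

```bash
python3 -m pendant '[{"fingers":0,"delta_pos":[0,0,7],"angular":[0,0,0]},{"fingers":0,"delta_pos":[0,0,0],"angular":[0,0,0]}]'
python3 -m pendant '[{"fingers":0,"delta_pos":[0,0,4],"angular":[0,0,0]},{"fingers":0,"delta_pos":[0,0,0],"angular":[0,0,0]}]'
python3 -m pendant '[{"fingers":0,"delta_pos":[0,0,3],"angular":[0,0,0]},{"fingers":0,"delta_pos":[0,0,0],"angular":[0,0,0]}]'
```

```text
clock: 4.3
tcp_pos: [0.575, 0.2765, -0.0114]
orientation: [-0.001, 0.214, 0.977, -0.0]
wrist_force: [0.1, 0.2, -0.1]
finger_gap: -0.0001
clock: 4.5
tcp_pos: [0.5753, 0.2766, -0.015]
orientation: [-0.0, 0.214, 0.977, -0.0]
wrist_force: [-0.7, -0.2, -0.7]
finger_gap: -0.0003
clock: 4.7
tcp_pos: [0.5759, 0.2769, -0.0174]
orientation: [0.0, 0.214, 0.977, 0.0]
wrist_force: [-0.4, 0.7, -0.8]
finger_gap: -0.0001
```

```bash
python3 -m pendant '[{"fingers":0,"delta_pos":[0,0,3],"angular":[0,0,0]},{"fingers":0,"delta_pos":[0,0,0],"angular":[0,0,0]}]'
python3 -m pendant '[{"fingers":0,"delta_pos":[0,0,2.5],"angular":[0,0,0]},{"fingers":0,"delta_pos":[0,0,0],"angular":[0,0,0]}]'
python3 -m pendant '[{"fingers":0,"delta_pos":[0,0,2.5],"angular":[0,0,0]},{"fingers":0,"delta_pos":[0,0,0],"angular":[0,0,0]}]'
```

```text
clock: 4.9
tcp_pos: [0.5766, 0.2768, -0.0177]
orientation: [0.001, 0.214, 0.977, 0.0]
wrist_force: [-4.6, -1.9, 13.9]
finger_gap: 0.0001
clock: 5.1
tcp_pos: [0.5776, 0.2767, -0.0179]
orientation: [0.002, 0.214, 0.977, 0.001]
wrist_force: [-6.8, -5.2, 26.2]
finger_gap: 0.0003
clock: 5.3
tcp_pos: [0.5792, 0.2763, -0.018]
orientation: [0.004, 0.214, 0.977, 0.001]
wrist_force: [-8.5, -8.4, 36.6]
finger_gap: -0.0003
```

The table is at a reported z of -17.7 mm with the fingers shut, so the tip really is about 18 mm behind the reported TCP. I'll lift and measure the tip offset numerically in both cameras, open and shut.

```bash
cat > tip.py <<'E'
from h import *
from scipy.optimize import least_squares
# lowest end of gripper in side view; and its tip in top view by difference with start picture
p,r=tool();out={}
for n in("side","top"):
    b=np.array(env.read_camera(n));out[n]=b;cv2.imwrite(f"tip_{n}.png",b)
b=out["side"];m=(b.max(2)<60)
q=proj("side",p+[0,0,.02])[0].astype(int)
x0=q[0]-25;y0=q[1]-45
sub=m[y0:y0+75,x0:x0+50].astype(np.uint8)
print("tcp",p.round(4),"gap",round(st()["finger_gap"],4));print("origin",x0,y0,"tcp px",proj("side",p)[0].round(1))
for row in range(0,75,3): print(y0+row,''.join('#' if v else '.' for v in sub[row]))
E
python3 -m pendant '[{"fingers":0,"delta_pos":[-50,0,-40],"angular":[0,0,0]},{"fingers":0,"delta_pos":[0,0,-50],"angular":[0,0,0]},{"fingers":0,"delta_pos":[0,0,0],"angular":[0,0,0]},{"fingers":0,"delta_pos":[0,0,0],"angular":[0,0,0]}]'
python3 tip.py
python3 -m pendant '[{"fingers":85,"delta_pos":[0,0,0],"angular":[0,0,0]},{"fingers":85,"delta_pos":[0,0,0],"angular":[0,0,0]},{"fingers":85,"delta_pos":[0,0,0],"angular":[0,0,0]},{"fingers":85,"delta_pos":[0,0,0],"angular":[0,0,0]},{"fingers":85,"delta_pos":[0,0,0],"angular":[0,0,0]},{"fingers":85,"delta_pos":[0,0,0],"angular":[0,0,0]}]'
python3 tip.py
python3 - <<'E'
from h import *
a=cv2.imread("tip_top.png");p,_=tool();q=proj("top",p)[0];x0,y0=(q-[50,55]).astype(int)
x=cv2.resize(a[y0:y0+110,x0:x0+100],None,fx=5,fy=5,interpolation=cv2.INTER_CUBIC)
b=cv2.imread("tip_side.png");q2=proj("side",p)[0];x1,y1=(q2-[50,70]).astype(int)
y=cv2.resize(b[y1:y1+110,x1:x1+100],None,fx=5,fy=5,interpolation=cv2.INTER_CUBIC)
for im,qq,o in((x,q,(x0,y0)),(y,q2,(x1,y1))): cv2.circle(im,tuple(((qq-o)*5).astype(int)),3,(0,0,255),1)
cv2.imwrite("pics/c6.png",np.clip(np.hstack([x,y])[:,:]*1.0*2.5,0,255).astype(np.uint8)[:,:1000]);print(x.shape)
i=cv2.imread("pics/c6.png");cv2.imwrite("pics/c6.png",cv2.resize(i,None,fx=.79,fy=.79))
E
```

```text
clock: 5.7
tcp_pos: [0.6127, 0.2607, 0.0578]
orientation: [0.002, 0.214, 0.977, 0.001]
wrist_force: [-0.5, 0.3, -1.1]
finger_gap: 0.0001
tcp [0.6127 0.2607 0.0578] gap 0.0004
origin 259 180 tcp px [284.9 233.1]
180 ............###############################.......
183 ............##############################........
186 ...........##############################.........
189 ............############################..........
192 ............###########################...........
195 ...........############################...........
198 .....################################.............
201 ......##############################..............
204 ........#########################.................
207 ............####################..................
210 ..............#################...................
213 ..............##..##############.#.#.......#......
216 ..............##.#################......#.####...#
219 .....................##########...................
222 .......................#######....................
225 ..................................................
228 .....
[... 1381 characters left out ...]
.............##..##..#....
220 .........#########................................
223 ..........########................................
226 ..........########................................
229 ..................................................
232 ..................................................
235 ..................................................
238 ..................................................
241 ..................................................
244 ..................................................
247 ..................................................
250 ..................................................
253 ............................................#####.
(550, 500, 3)
```

View pics/c6.png

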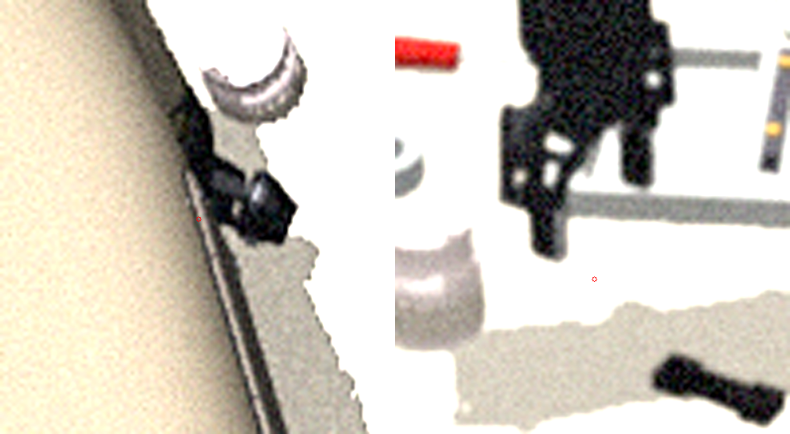

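Run:
```python
from h import *
p=np.array([.6127,.2607,.0578])
for c in((285,223),(285.3,224.5)): print((unproj("side",c,.0755)[0]-p).round(4))
print(proj("side",p+[0,0,.0177]))
to((.5355,.2935,-.015),2.715+np.pi/2)
```

```text
[ 0.0013 -0.0156  0.0177]
[-0.0004 -0.0093  0.0177]
[[284.53099969 226.68050369]]
d_tool mm [82.6 -1.7 71. ] dist 108.9
turn [ 0.     0.    -0.004]
```

```bash
python3 -m pendant '[{"fingers":50,"delta_pos":[42,-1,0],"angular":[0,0,0]},{"fingers":50,"delta_pos":[41,-1,10],"angular":[0,0,0]},{"fingers":50,"delta_pos":[0,0,30],"angular":[0,0,0]},{"fingers":50,"delta_pos":[0,0,21],"angular":[0,0,0]},{"fingers":50,"delta_pos":[0,0,9],"angular":[0,0,0]},{"fingers":50,"delta_pos":[0,0,0],"angular":[0,0,0]},{"fingers":5,"delta_pos":[0,0,0],"angular":[0,0,0]},{"fingers":5,"delta_pos":[0,0,0],"angular":[0,0,0]},{"fingers":5,"delta_pos":[0,0,0],"angular":[0,0,0]},{"fingers":5,"delta_pos":[0,0,0],"angular":[0,0,0]},{"fingers":5,"delta_pos":[0,0,0],"angular":[0,0,0]}]' 40
python3 -m pendant '[{"fingers":5,"delta_pos":[0,0,-50],"angular":[0,0,0]},{"fingers":5,"delta_pos":[0,0,-30],"angular":[0,0,0]},{"fingers":5,"delta_pos":[0,0,0],"angular":[0,0,0]},{"fingers":5,"delta_pos":[0,0,0],"angular":[0,0,0]}]'
python3 - <<'E'
from h import *
to((.5952,.0535,.064),-.02+np.pi/2)
E
```

```text
clock: 7.6
tcp_pos: [0.5353, 0.2934, -0.0136]
orientation: [0.0, 0.214, 0.977, 0.0]
wrist_force: [-0.3, 0.0, 0.3]
finger_gap: 0.005
clock: 8.0
tcp_pos: [0.5357, 0.2936, 0.067]
orientation: [0.001, 0.214, 0.977, 0.001]
wrist_force: [0.4, 0.3, -0.1]
finger_gap: 0.0049
d_tool mm [-154.4 -193.4    2.9] dist 247.4
turn [ 0.001  0.002 -0.411]
```

Run:
```python
from h import *
b=np.array(env.read_camera("side"));t=np.array(env.read_camera("top"))
m=(b.max(2)<40).astype(np.uint8);m[:225]=0;m[310:]=0;m[:,:270]=0;m[:,400:]=0
n,l,s,c=cv2.connectedComponentsWithStats(m)
for i in range(1,n):
    if s[i,4]>60:
        w=unproj("side",np.argwhere(l==i)[:,::-1],.008)[:,:2];e,v=np.linalg.eigh(np.cov(w.T));print(c[i].round(1),s[i,4],w.mean(0).round(4),round(float(np.arctan2(v[1,1],v[0,1])%np.pi),3))
p,_=tool();print(p)
X=[]
for im,n in((b,"side"),(t,"top")):
    q=proj(n,p)[0];x0,y0=(q-[50,70]).astype(int);y=cv2.resize(im[y0:y0+120,x0:x0+100],None,fx=3.9,fy=3.9,interpolation=cv2.INTER_CUBIC)
    cv2.circle(y,tuple(((q-[x0,y0])*3.9).astype(int)),3,(0,0,255),1)
    q=proj(n,p*[1,1,0]+[0,0,.006])[0];cv2.circle(y,tuple(((q-[x0,y0])*3.9).astype(int)),3,(0,255,255),1);X.append(y)
cv2.imwrite("pics/c7.png",np.clip(np.hstack(X)*2.2,0,255).astype(np.uint8))
```

```text
[317.1 261.6] 260 [0.5347 0.2971] 2.697
[363.7 262.7] 270 [0.4279 0.2925] 0.405
[370.5 299.1] 278 [0.4121 0.4152] 3.113
[0.5340428  0.29298846 0.06490241]
```

View pics/c7.png

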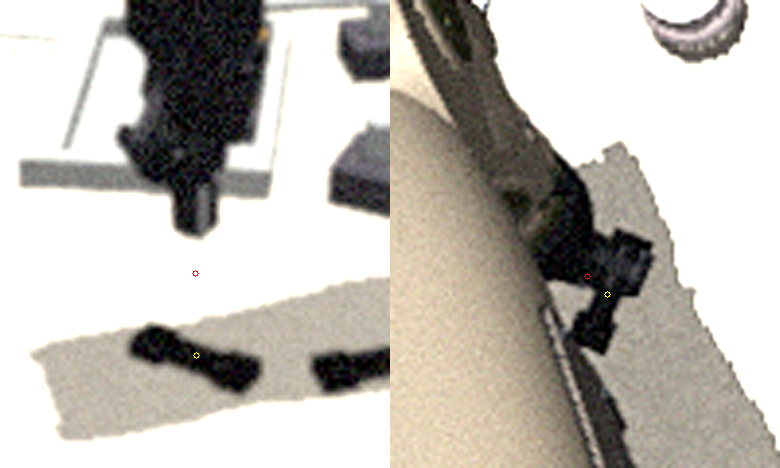

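The earlier probe at (0.576, 0.277) actually landed on the bar's far head, whose top is at z = 12 mm. So the real tip is about 30 mm behind the reported TCP, which matches the images. I'll go about 11 mm lower.

```bash
python3 -m pendant '[{"fingers":45,"delta_pos":[0,0,45],"angular":[0,0,0]},{"fingers":45,"delta_pos":[0,0,25],"angular":[0,0,0]},{"fingers":45,"delta_pos":[0,0,12],"angular":[0,0,0]},{"fingers":45,"delta_pos":[0,0,8],"angular":[0,0,0]},{"fingers":45,"delta_pos":[0,0,0],"angular":[0,0,0]},{"fingers":5,"delta_pos":[0,0,0],"angular":[0,0,0]},{"fingers":5,"delta_pos":[0,0,0],"angular":[0,0,0]},{"fingers":5,"delta_pos":[0,0,0],"angular":[0,0,0]},{"fingers":5,"delta_pos":[0,0,0],"angular":[0,0,0]},{"fingers":5,"delta_pos":[0,0,0],"angular":[0,0,0]}]' 40
python3 -m pendant '[{"fingers":5,"delta_pos":[0,0,-50],"angular":[0,0,0]},{"fingers":5,"delta_pos":[0,0,-30],"angular":[0,0,0]},{"fingers":5,"delta_pos":[0,0,0],"angular":[0,0,0]},{"fingers":5,"delta_pos":[0,0,0],"angular":[0,0,0]}]'
python3 - <<'E'
from h import *
to((.5952,.0535,.057),-.02+np.pi/2)
E
```

```text
clock: 9.1
tcp_pos: [0.5362, 0.2939, -0.0225]
orientation: [0.001, 0.214, 0.977, 0.001]
wrist_force: [-0.8, 0.6, 5.7]
finger_gap: 0.0127
clock: 9.5
tcp_pos: [0.5354, 0.2936, 0.0567]
orientation: [0.001, 0.214, 0.977, 0.001]
wrist_force: [0.2, -0.3, 0.1]
finger_gap: 0.0124
d_tool mm [-154.6 -193.2   -0.3] dist 247.4
turn [ 0.001  0.002 -0.411]
```

```bash
python3 -m pendant '[{"fingers":5,"delta_pos":[-31,-38.6,0],"angular":[0,0,0]},{"fingers":5,"delta_pos":[-31,-38.6,0],"angular":[0,0,0]},{"fingers":5,"delta_pos":[-31,-38.6,0],"angular":[0,0,0]},{"fingers":5,"delta_pos":[-31,-38.6,0],"angular":[0,0,0]},{"fingers":5,"delta_pos":[-31,-38.6,0],"angular":[0,0,0]},{"fingers":5,"delta_pos":[0,0,0],"angular":[0,0,-0.137]},{"fingers":5,"delta_pos":[0,0,0],"angular":[0,0,-0.137]},{"fingers":5,"delta_pos":[0,0,0],"angular":[0,0,-0.137]},{"fingers":5,"delta_pos":[0,0,0],"angular":[0,0,0]},{"fingers":5,"delta_pos":[0,0,0],"angular":[0,0,0]}]'
python3 - <<'E'
from h import *
to((.5952,.0535,-.0145),-.02+np.pi/2)
E
```

```text
clock: 10.5
tcp_pos: [0.594, 0.0533, 0.0545]
orientation: [-0.001, 0.011, 1.0, 0.0]
wrist_force: [-0.9, -0.3, -0.2]
finger_gap: 0.0123
d_tool mm [-1.3  0.2 69. ] dist 69.0
turn [ 0.    -0.003 -0.003]
```

```bash
python3 -m pendant '[{"fingers":5,"delta_pos":[-1,0,40],"angular":[0,0,0]},{"fingers":5,"delta_pos":[0,0,20],"angular":[0,0,0]},{"fingers":5,"delta_pos":[0,0,8],"angular":[0,0,0]},{"fingers":5,"delta_pos":[0,0,0],"angular":[0,0,0]},{"fingers":5,"delta_pos":[0,0,0],"angular":[0,0,0]}]'
python3 -m pendant '[{"fingers":38,"delta_pos":[0,0,0],"angular":[0,0,0]},{"fingers":38,"delta_pos":[0,0,0],"angular":[0,0,0]},{"fingers":38,"delta_pos":[0,0,0],"angular":[0,0,0]},{"fingers":38,"delta_pos":[0,0,-45],"angular":[0,0,0]},{"fingers":38,"delta_pos":[0,0,-40],"angular":[0,0,0]},{"fingers":45,"delta_pos":[0,0,0],"angular":[0,0,0]},{"fingers":45,"delta_pos":[0,0,0],"angular":[0,0,0]}]'
python3 - <<'E'
from h import *
to((.4276,.2875,.057),.408+np.pi/2)
E
```

```text
clock: 11.0
tcp_pos: [0.5967, 0.0534, -0.0114]
orientation: [0.0, 0.01, 1.0, 0.0]
wrist_force: [0.4, -0.1, -0.3]
finger_gap: 0.0124
clock: 11.7
tcp_pos: [0.5975, 0.0532, 0.0747]
orientation: [0.002, 0.01, 1.0, -0.0]
wrist_force: [-0.7, -0.5, 0.8]
finger_gap: 0.0449
d_tool mm [174.6 230.9  17. ] dist 290.0
turn [-0.001  0.004 -0.428]
```

```bash
python3 -m pendant '[{"fingers":45,"delta_pos":[29.1,38.5,0],"angular":[0,0,0]},{"fingers":45,"delta_pos":[29.1,38.5,0],"angular":[0,0,0]},{"fingers":45,"delta_pos":[29.1,38.5,0],"angular":[0,0,0]},{"fingers":45,"delta_pos":[29.1,38.5,0],"angular":[0,0,0]},{"fingers":45,"delta_pos":[29.1,38.5,0],"angular":[0,0,0]},{"fingers":45,"delta_pos":[29.1,38.5,0],"angular":[0,0,0]},{"fingers":45,"delta_pos":[0,0,10],"angular":[0,0,-0.143]},{"fingers":45,"delta_pos":[0,0,7],"angular":[0,0,-0.143]},{"fingers":45,"delta_pos":[0,0,0],"angular":[0,0,-0.143]},{"fingers":45,"delta_pos":[0,0,0],"angular":[0,0,0]},{"fingers":45,"delta_pos":[0,0,0],"angular":[0,0,0]}]'
python3 - <<'E'
from h import *
b=np.array(env.read_camera("side"))
m=(b.max(2)<40).astype(np.uint8);m[:225]=0;m[310:]=0;m[:,:270]=0;m[:,400:]=0
n,l,s,c=cv2.connectedComponentsWithStats(m)
for i in range(1,n):
    if s[i,4]>60: print(c[i].round(1),s[i,4])
to((.4276,.2875,-.021),.408+np.pi/2)
E
```

```text
clock: 12.8
tcp_pos: [0.4254, 0.2873, 0.055]
orientation: [-0.001, -0.201, 0.979, -0.0]
wrist_force: [-0.6, -0.7, 0.5]
finger_gap: 0.0449
[371.6 229.9] 114
[363.9 262.7] 271
[370.4 299.1] 277
d_tool mm [-1.8 -0.6 76.3] dist 76.4
turn [ 0.    -0.001 -0.002]
```

```bash
python3 -m pendant '[{"fingers":45,"delta_pos":[-1.8,-0.6,40],"angular":[0,0,0]},{"fingers":45,"delta_pos":[0,0,26],"angular":[0,0,0]},{"fingers":45,"delta_pos":[0,0,10],"angular":[0,0,0]},{"fingers":45,"delta_pos":[0,0,0],"angular":[0,0,0]},{"fingers":5,"delta_pos":[0,0,0],"angular":[0,0,0]},{"fingers":5,"delta_pos":[0,0,0],"angular":[0,0,0]},{"fingers":5,"delta_pos":[0,0,0],"angular":[0,0,0]},{"fingers":5,"delta_pos":[0,0,0],"angular":[0,0,0]},{"fingers":5,"delta_pos":[0,0,0],"angular":[0,0,0]}]' 40
python3 -m pendant '[{"fingers":5,"delta_pos":[0,0,-50],"angular":[0,0,0]},{"fingers":5,"delta_pos":[0,0,-30],"angular":[0,0,0]},{"fingers":5,"delta_pos":[0,0,0],"angular":[0,0,0]},{"fingers":5,"delta_pos":[0,0,0],"angular":[0,0,0]}]'
python3 - <<'E'
from h import *
to((.594,-.0065,.057),-.02+np.pi/2)
E
```

```text
clock: 13.75
tcp_pos: [0.4294, 0.2884, -0.0186]
orientation: [0.002, -0.203, 0.979, 0.0]
wrist_force: [-0.5, -0.7, 6.7]
finger_gap: 0.0108
clock: 14.15
tcp_pos: [0.4288, 0.2882, 0.0609]
orientation: [0.001, -0.203, 0.979, 0.0]
wrist_force: [-1.0, 0.1, -0.3]
finger_gap: 0.0104
d_tool mm [ -34.3 -336.1    3.9] dist 337.9
turn [0.001 0.002 0.429]
```

```bash
python3 -m pendant '[{"fingers":5,"delta_pos":[-4.9,-48,0],"angular":[0,0,0]},{"fingers":5,"delta_pos":[-4.9,-48,0],"angular":[0,0,0]},{"fingers":5,"delta_pos":[-4.9,-48,0],"angular":[0,0,0]},{"fingers":5,"delta_pos":[-4.9,-48,0],"angular":[0,0,0]},{"fingers":5,"delta_pos":[-4.9,-48,0],"angular":[0,0,0]},{"fingers":5,"delta_pos":[-4.9,-48,0],"angular":[0,0,0]},{"fingers":5,"delta_pos":[-4.9,-48,0],"angular":[0,0,0]},{"fingers":5,"delta_pos":[0,0,0],"angular":[0,0,0.143]},{"fingers":5,"delta_pos":[0,0,0],"angular":[0,0,0.143]},{"fingers":5,"delta_pos":[0,0,0],"angular":[0,0,0.143]},{"fingers":5,"delta_pos":[0,0,0],"angular":[0,0,0]},{"fingers":5,"delta_pos":[0,0,0],"angular":[0,0,0]}]'
python3 - <<'E'
from h import *
to((.594,-.0065,-.0145),-.02+np.pi/2)
b=np.array(env.read_camera("side"));cv2.imwrite("raw_side2.png",b)
x=cv2.resize(b[150:260,250:390],None,fx=5,fy=5,interpolation=cv2.INTER_CUBIC);cv2.imwrite("pics/c8.png",np.clip(x*1.8,0,255).astype(np.uint8))
E
```

```text
clock: 15.35
tcp_pos: [0.5922, -0.0066, 0.0586]
orientation: [-0.001, 0.008, 1.0, 0.0]
wrist_force: [-0.4, -0.1, -0.4]
finger_gap: 0.0104
d_tool mm [-2.   0.1 73.1] dist 73.1
turn [ 0.    -0.002  0.004]
```

View pics/c8.png

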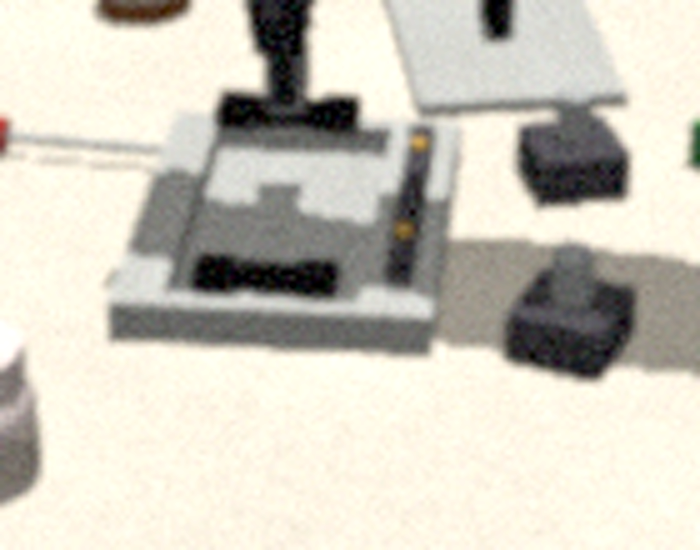

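The view shows bar 1 flat in the bay at (265,272) and bar 2 held level over the bay at (288,110). I'll place it and go for the third.

```bash
python3 -m pendant '[{"fingers":5,"delta_pos":[-2,0,40],"angular":[0,0,0]},{"fingers":5,"delta_pos":[0,0,22],"angular":[0,0,0]},{"fingers":5,"delta_pos":[0,0,9],"angular":[0,0,0]},{"fingers":5,"delta_pos":[0,0,0],"angular":[0,0,0]},{"fingers":5,"delta_pos":[0,0,0],"angular":[0,0,0]}]'
python3 -m pendant '[{"fingers":38,"delta_pos":[0,0,0],"angular":[0,0,0]},{"fingers":38,"delta_pos":[0,0,0],"angular":[0,0,0]},{"fingers":38,"delta_pos":[0,0,0],"angular":[0,0,0]},{"fingers":38,"delta_pos":[0,0,-45],"angular":[0,0,0]},{"fingers":38,"delta_pos":[0,0,-40],"angular":[0,0,0]},{"fingers":45,"delta_pos":[0,0,0],"angular":[0,0,0]},{"fingers":45,"delta_pos":[0,0,0],"angular":[0,0,0]}]'
python3 - <<'E'
from h import *
to((.4143,.4104,.057),3.103+np.pi/2)
E
```

```text
clock: 15.9
tcp_pos: [0.5954, -0.0066, -0.0107]
orientation: [0.0, 0.009, 1.0, 0.0]
wrist_force: [0.3, -1.1, 0.4]
finger_gap: 0.011
clock: 16.6
tcp_pos: [0.5964, -0.007, 0.0754]
orientation: [0.002, 0.01, 1.0, -0.0]
wrist_force: [-1.4, 0.6, -0.1]
finger_gap: 0.045
d_tool mm [190.4 413.8  17.6] dist 455.8
turn [-0.     0.003  0.019]
```

```bash
python3 -m pendant '[{"fingers":45,"delta_pos":[19,41.4,0],"angular":[0,0,0]},{"fingers":45,"delta_pos":[19,41.4,0],"angular":[0,0,0]},{"fingers":45,"delta_pos":[19,41.4,0],"angular":[0,0,0]},{"fingers":45,"delta_pos":[19,41.4,0],"angular":[0,0,0]},{"fingers":45,"delta_pos":[19,41.4,0],"angular":[0,0,0]},{"fingers":45,"delta_pos":[19,41.4,0],"angular":[0,0,0]},{"fingers":45,"delta_pos":[19,41.4,0],"angular":[0,0,0]},{"fingers":45,"delta_pos":[19,41.4,0],"angular":[0,0,0]},{"fingers":45,"delta_pos":[19,41.4,5],"angular":[0,0,0]},{"fingers":45,"delta_pos":[19,41.4,12],"angular":[0,0,0.019]},{"fingers":45,"delta_pos":[0,0,0],"angular":[0,0,0]},{"fingers":45,"delta_pos":[0,0,0],"angular":[0,0,0]}]'
python3 - <<'E'
from h import *
b=np.array(env.read_camera("side"))
m=(b.max(2)<40).astype(np.uint8);m[:190]=0;m[310:]=0;m[:,:270]=0;m[:,400:]=0
n,l,s,c=cv2.connectedComponentsWithStats(m)
for i in range(1,n):
    if s[i,4]>60: print(c[i].round(1),s[i,4])
to((.4143,.4104,-.022),3.103+np.pi/2)
E
```

```text
clock: 17.8
tcp_pos: [0.4114, 0.4107, 0.0549]
orientation: [-0.001, 0.018, 1.0, -0.001]
wrist_force: [-0.0, 0.3, -0.1]
finger_gap: 0.0451
[374.8 221. ] 1780
[306.8 194.5] 115
[302.6 205.1] 139
[370.2 299. ] 340
d_tool mm [-2.   0.6 77.5] dist 77.5
turn [-0.002 -0.002  0.001]
```

```bash
python3 -m pendant '[{"fingers":45,"delta_pos":[-1.5,0.6,40],"angular":[0,0,0]},{"fingers":45,"delta_pos":[0,0,26],"angular":[0,0,0]},{"fingers":45,"delta_pos":[0,0,10],"angular":[0,0,0]},{"fingers":45,"delta_pos":[0,0,0],"angular":[0,0,0]},{"fingers":5,"delta_pos":[0,0,0],"angular":[0,0,0]},{"fingers":5,"delta_pos":[0,0,0],"angular":[0,0,0]},{"fingers":5,"delta_pos":[0,0,0],"angular":[0,0,0]},{"fingers":5,"delta_pos":[0,0,0],"angular":[0,0,0]},{"fingers":5,"delta_pos":[0,0,0],"angular":[0,0,0]}]' 40
python3 -m pendant '[{"fingers":5,"delta_pos":[0,0,-50],"angular":[0,0,0]},{"fingers":5,"delta_pos":[0,0,-30],"angular":[0,0,0]},{"fingers":5,"delta_pos":[0,0,0],"angular":[0,0,0]},{"fingers":5,"delta_pos":[0,0,0],"angular":[0,0,0]}]'
python3 - <<'E'
from h import *
to((.5928,-.0665,.057),-.02+np.pi/2)
E
```

```text
clock: 18.75
tcp_pos: [0.4163, 0.4121, -0.0173]
orientation: [0.002, 0.019, 1.0, 0.001]
wrist_force: [-0.1, -1.8, 6.7]
finger_gap: 0.0052
clock: 19.15
tcp_pos: [0.4155, 0.4121, 0.0621]
orientation: [0.001, 0.019, 1.0, 0.001]
wrist_force: [0.2, 1.5, -1.0]
finger_gap: 0.0045
d_tool mm [-195.6 -471.4    4.7] dist 510.4
turn [ 0.002  0.002 -0.018]
```

The fingers slid over the bar's top (shut at a reported -17 mm, 7 N). I'll re-measure the bar and go lower.

Run:
```python
from h import *
b=np.array(env.read_camera("side"))
m=(b.max(2)<40).astype(np.uint8);m[:270]=0;m[320:]=0;m[:,:330]=0;m[:,420:]=0
n,l,s,c=cv2.connectedComponentsWithStats(m)
for i in range(1,n):
    if s[i,4]>60:
        w=unproj("side",np.argwhere(l==i)[:,::-1],.008)[:,:2];e,v=np.linalg.eigh(np.cov(w.T));mu=w.mean(0)-[0,.005];y=float(np.arctan2(v[1,1],v[0,1])%np.pi);print(c[i].round(1),s[i,4],mu.round(4),round(y,3))
        to((mu[0],mu[1],-.026),y+np.pi/2)
```

```text
[370.3 299. ] 341 [0.4126 0.4098] 3.12
d_tool mm [ 2.  -1.6 86.9] dist 86.9
turn [ 0.     0.    -0.017]
```

```bash
python3 -m pendant '[{"fingers":45,"delta_pos":[2,-1.6,45],"angular":[0,0,0]},{"fingers":45,"delta_pos":[0,0,30],"angular":[0,0,0]},{"fingers":45,"delta_pos":[0,0,12],"angular":[0,0,0]},{"fingers":45,"delta_pos":[0,0,0],"angular":[0,0,0]},{"fingers":5,"delta_pos":[0,0,0],"angular":[0,0,0]},{"fingers":5,"delta_pos":[0,0,0],"angular":[0,0,0]},{"fingers":5,"delta_pos":[0,0,0],"angular":[0,0,0]},{"fingers":5,"delta_pos":[0,0,0],"angular":[0,0,0]},{"fingers":5,"delta_pos":[0,0,0],"angular":[0,0,0]}]' 40
python3 -m pendant '[{"fingers":5,"delta_pos":[0,0,-50],"angular":[0,0,0]},{"fingers":5,"delta_pos":[0,0,-30],"angular":[0,0,0]},{"fingers":5,"delta_pos":[0,0,0],"angular":[0,0,0]},{"fingers":5,"delta_pos":[0,0,0],"angular":[0,0,0]}]'
python3 - <<'E'
from h import *
to((.5928,-.0665,.057),-.02+np.pi/2)
E
```

```text
clock: 20.1
tcp_pos: [0.4141, 0.4108, -0.0244]
orientation: [0.001, 0.019, 1.0, 0.001]
wrist_force: [-0.8, 0.2, 6.0]
finger_gap: 0.0129
clock: 20.5
tcp_pos: [0.4134, 0.4103, 0.0549]
orientation: [0.001, 0.019, 1.0, 0.001]
wrist_force: [0.4, -0.8, -1.3]
finger_gap: 0.0122
d_tool mm [-197.7 -469.5   -2.5] dist 509.4
turn [ 0.001  0.002 -0.019]
```

```bash
python3 -m pendant '[{"fingers":5,"delta_pos":[-18,-42.7,0],"angular":[0,0,0]},{"fingers":5,"delta_pos":[-18,-42.7,0],"angular":[0,0,0]},{"fingers":5,"delta_pos":[-18,-42.7,0],"angular":[0,0,0]},{"fingers":5,"delta_pos":[-18,-42.7,0],"angular":[0,0,0]},{"fingers":5,"delta_pos":[-18,-42.7,0],"angular":[0,0,0]},{"fingers":5,"delta_pos":[-18,-42.7,0],"angular":[0,0,0]},{"fingers":5,"delta_pos":[-18,-42.7,0],"angular":[0,0,0]},{"fingers":5,"delta_pos":[-18,-42.7,0],"angular":[0,0,0]},{"fingers":5,"delta_pos":[-18,-42.7,0],"angular":[0,0,0]},{"fingers":5,"delta_pos":[-18,-42.7,0],"angular":[0,0,0]},{"fingers":5,"delta_pos":[-18,-42.7,0],"angular":[0,0,-0.019]},{"fingers":5,"delta_pos":[0,0,0],"angular":[0,0,0]}]'
python3 -m pendant '[{"fingers":5,"delta_pos":[0,0,0],"angular":[0,0,0]}]'
python3 - <<'E'
from h import *
to((.5928,-.0665,-.0155),-.02+np.pi/2)
E
```

```text
clock: 21.7
tcp_pos: [0.5937, -0.0727, 0.0521]
orientation: [-0.0, 0.013, 1.0, -0.001]
wrist_force: [-0.5, -0.6, -0.4]
finger_gap: 0.0122
clock: 21.8
tcp_pos: [0.5912, -0.068, 0.0519]
orientation: [-0.002, 0.011, 1.0, 0.001]
wrist_force: [-0.5, 0.6, 0.3]
finger_gap: 0.0126
d_tool mm [-1.8  1.5 67.4] dist 67.4
turn [ 0.001 -0.003 -0.003]
```

```bash
python3 -m pendant '[{"fingers":5,"delta_pos":[-1,0.8,35],"angular":[0,0,0]},{"fingers":5,"delta_pos":[0,0,20],"angular":[0,0,0]},{"fingers":5,"delta_pos":[0,0,10],"angular":[0,0,0]},{"fingers":5,"delta_pos":[0,0,0],"angular":[0,0,0]},{"fingers":5,"delta_pos":[0,0,0],"angular":[0,0,0]}]'
python3 -m pendant '[{"fingers":38,"delta_pos":[0,0,0],"angular":[0,0,0]},{"fingers":38,"delta_pos":[0,0,0],"angular":[0,0,0]},{"fingers":38,"delta_pos":[0,0,0],"angular":[0,0,0]},{"fingers":38,"delta_pos":[0,0,-45],"angular":[0,0,0]},{"fingers":38,"delta_pos":[0,0,-45],"angular":[0,0,0]},{"fingers":45,"delta_pos":[0,0,-45],"angular":[0,0,0]},{"fingers":45,"delta_pos":[0,-20,0],"angular":[0,0,0]}]'
python3 -m pendant '[{"fingers":60,"delta_pos":[10,-45,0],"angular":[0,0,0.14]},{"fingers":60,"delta_pos":[10,-45,0],"angular":[0,0,0.14]},{"fingers":60,"delta_pos":[10,-45,0],"angular":[0,0,0.14]},{"fingers":60,"delta_pos":[0,0,0],"angular":[0,0,0.14]},{"fingers":60,"delta_pos":[0,0,0],"angular":[0,0,0.14]},{"fingers":60,"delta_pos":[0,0,0],"angular":[0,0,0.14]},{"fingers":60,"delta_pos":[0,0,0],"angular":[0,0,0.14]},{"fingers":60,"delta_pos":[0,0,0],"angular":[0,0,0.14]},{"fingers":60,"delta_pos":[0,0,0],"angular":[0,0,0.14]},{"fingers":60,"delta_pos":[0,0,0],"angular":[0,0,0.14]}]'
python3 - <<'E'
from h import *
snap("side","s3.png",(230,110,450,260),3.5)
to((.486,-.287,.10),.193);print(np.round(st()["joint_pos"],3))
E
```

```text
clock: 22.3
tcp_pos: [0.5935, -0.0656, -0.0107]
orientation: [-0.0, 0.009, 1.0, 0.0]
wrist_force: [0.8, 1.0, -0.4]
finger_gap: 0.0123
clock: 23.0
tcp_pos: [0.5976, -0.0861, 0.132]
orientation: [0.006, 0.009, 1.0, -0.001]
wrist_force: [-0.1, -0.4, 0.4]
finger_gap: 0.0449
clock: 24.0
tcp_pos: [0.5424, -0.2142, 0.1244]
orientation: [0.0, 0.654, 0.756, 0.0]
wrist_force: [0.3, -0.1, 0.4]
finger_gap: 0.0599
d_tool mm [-64.1 -66.1  24.4] dist 95.3
turn [ 0.001  0.    -0.053]
[-0.514  0.361 -0.078  1.131  0.     0.917]
```

View pics/s3.png

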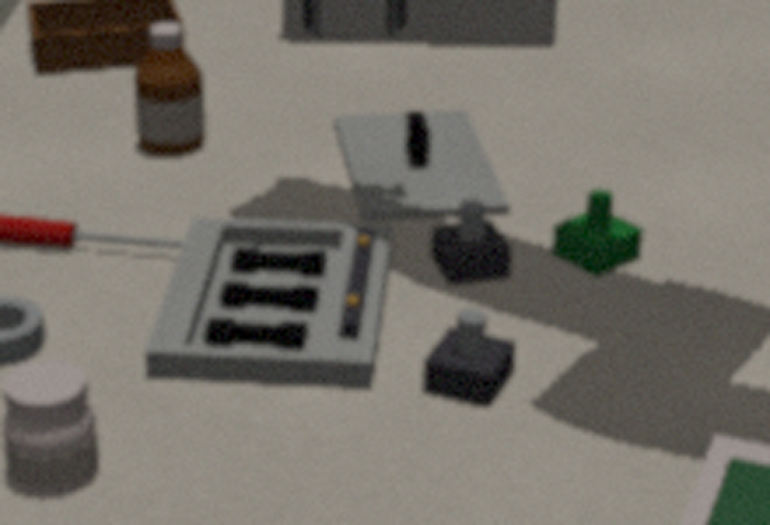

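All three bars lie flat in the bay, crop (278,262), (268,297) and (255,333). The plate is undisturbed, with its handle at (418,140). Next I'll grip the handle.

```bash
python3 -m pendant '[{"fingers":60,"delta_pos":[-32,-33,0],"angular":[0,0,0]},{"fingers":60,"delta_pos":[-32,-33,24],"angular":[0,0,-0.053]},{"fingers":60,"delta_pos":[0,0,0],"angular":[0,0,0]},{"fingers":60,"delta_pos":[0,0,0],"angular":[0,0,0]}]'
python3 - <<'E'
from h import *
to((.486,-.287,-.008),.193)
t=np.array(env.read_camera("top"))
hsv=(t.max(2)<48).astype(np.uint8)
im=np.clip(t*1.8,0,255).astype(np.uint8)
p,_=tool()
cv2.imwrite("pics/t4.png",cv2.resize(im[140:300,330:520],None,fx=4,fy=4,interpolation=cv2.INTER_CUBIC))
E
```

```text
clock: 24.45
tcp_pos: [0.4869, -0.2865, 0.1006]
orientation: [-0.0, 0.632, 0.775, 0.0]
wrist_force: [0.4, -0.4, -0.1]
finger_gap: 0.0599
d_tool mm [ -0.4  -0.9 108.6] dist 108.6
turn [-0.    -0.001  0.01 ]
```

```bash
python3 -m pendant '[{"fingers":60,"delta_pos":[0,-1,45],"angular":[0,0,0.01]},{"fingers":60,"delta_pos":[0,0,35],"angular":[0,0,0]},{"fingers":60,"delta_pos":[0,0,20],"angular":[0,0,0]},{"fingers":60,"delta_pos":[0,0,8],"angular":[0,0,0]},{"fingers":60,"delta_pos":[0,0,0],"angular":[0,0,0]}]'
python3 -m pendant '[{"fingers":5,"delta_pos":[0,0,0],"angular":[0,0,0]},{"fingers":5,"delta_pos":[0,0,0],"angular":[0,0,0]},{"fingers":5,"delta_pos":[0,0,0],"angular":[0,0,0]},{"fingers":5,"delta_pos":[0,0,0],"angular":[0,0,0]},{"fingers":5,"delta_pos":[0,0,0],"angular":[0,0,0]},{"fingers":5,"delta_pos":[0,0,0],"angular":[0,0,0]},{"fingers":5,"delta_pos":[0,0,0],"angular":[0,0,0]}]' 110
```

```text
clock: 25.0
tcp_pos: [0.4872, -0.2851, -0.0076]
orientation: [-0.001, 0.635, 0.773, 0.0]
wrist_force: [-0.5, -0.1, 0.4]
finger_gap: 0.0602
clock: 25.7
tcp_pos: [0.4876, -0.2868, -0.0055]
orientation: [0.001, 0.635, 0.772, 0.0]
wrist_force: [-0.8, 0.7, 6.0]
finger_gap: 0.0137
```

```bash
python3 -m pendant '[{"fingers":5,"delta_pos":[0,0,-15],"angular":[0,0,0]},{"fingers":5,"delta_pos":[0,0,-25],"angular":[0,0,0]},{"fingers":5,"delta_pos":[0,0,-30],"angular":[0,0,0]},{"fingers":5,"delta_pos":[0,0,-30],"angular":[0,0,0]},{"fingers":5,"delta_pos":[0,0,-30],"angular":[0,0,0]},{"fingers":5,"delta_pos":[0,0,0],"angular":[0,0,0]},{"fingers":5,"delta_pos":[0,0,0],"angular":[0,0,0]}]'
python3 - <<'E'
from h import *
to((.594,-.0065,.13),-.02);print(np.round(st()["ft_torque"],3))
E
```

```text
clock: 26.4
tcp_pos: [0.4865, -0.286, 0.1219]
orientation: [-0.0, 0.635, 0.772, 0.0]
wrist_force: [-0.4, 0.5, -7.3]
finger_gap: 0.0135
d_tool mm [253.5 159.4  -8.1] dist 299.6
turn [-0.    -0.     0.214]
[ 0.025  0.054 -0.017]
```

```bash
python3 -m pendant '[{"fingers":5,"delta_pos":[20,13,-4],"angular":[0,0,0]},{"fingers":5,"delta_pos":[35,22,-4],"angular":[0,0,0]},{"fingers":5,"delta_pos":[36,22.6,0],"angular":[0,0,0]},{"fingers":5,"delta_pos":[36,22.6,0],"angular":[0,0,0]},{"fingers":5,"delta_pos":[36,22.6,0],"angular":[0,0,0]},{"fingers":5,"delta_pos":[36,22.6,0],"angular":[0,0,0]},{"fingers":5,"delta_pos":[35,22,0],"angular":[0,0,0]},{"fingers":5,"delta_pos":[20,13,0],"angular":[0,0,0.07]},{"fingers":5,"delta_pos":[0,0,0],"angular":[0,0,0.07]},{"fingers":5,"delta_pos":[0,0,0],"angular":[0,0,0.074]},{"fingers":5,"delta_pos":[0,0,0],"angular":[0,0,0]},{"fingers":5,"delta_pos":[0,0,0],"angular":[0,0,0]}]'
python3 -m pendant '[{"fingers":5,"delta_pos":[0,0,0],"angular":[-0.07,0,0]},{"fingers":5,"delta_pos":[0,0,0],"angular":[-0.07,0,0]},{"fingers":5,"delta_pos":[0,0,0],"angular":[-0.07,0,0]},{"fingers":5,"delta_pos":[0,0,0],"angular":[-0.07,0,0]},{"fingers":5,"delta_pos":[0,0,0],"angular":[-0.07,0,0]},{"fingers":5,"delta_pos":[0,0,0],"angular":[0,0,0]},{"fingers":5,"delta_pos":[0,0,0],"angular":[0,0,0]},{"fingers":5,"delta_pos":[0,0,0],"angular":[0,0,0]}]'
cat > pl.py <<'E'
from h import *
import sys
TH=-.02;O=np.array([.594,-.0065,0]);T=R.from_euler("z",TH)
p,r=tool();rel=T.inv()*r
px=rel.apply([0,1,0]);py=rel.apply([1,0,0])
tilt=np.arctan2(px[2],px[0]);yaw=np.arctan2(px[1],px[0])
pt=T.inv().apply(p-O)
org=pt+rel.apply([0,0,-.0055]);edge=org-.066*px
print("tcp_tray",pt.round(4),"tilt",tilt.round(4),"yaw",yaw.round(4),"roll(py z)",py[2].round(4),"edge",edge.round(4),"org",org.round(4),"F",np.round(st()["wrist_force"],1),"M",np.round(st()["ft_torque"],2))
if len(sys.argv)>1:
    g=np.array(eval(sys.argv[1]));d=rel.inv().apply(g-pt)*1000;print("d_tool to",g,d.round(1))
E
python3 pl.py "(.005,0,.072)"
python3 - <<'E'
from h import *
t=np.array(env.read_camera("top"));s=np.array(env.read_camera("side"))
a=cv2.resize(s[100:260,230:430],None,fx=2.6,fy=2.6,interpolation=cv2.INTER_CUBIC)
cv2.imwrite("pics/p1.png",np.clip(a*1.6,0,255).astype(np.uint8))
E
```

```text
clock: 27.6
tcp_pos: [0.5937, -0.0058, 0.1284]
orientation: [-0.002, 0.714, 0.701, -0.001]
wrist_force: [0.2, -0.1, -7.7]
finger_gap: 0.0139
clock: 28.4
tcp_pos: [0.5963, -0.0064, 0.1314]
orientation: [0.124, 0.703, 0.689, 0.122]
wrist_force: [-0.2, 0.6, -7.3]
finger_gap: 0.0143
tcp_tray [2.300e-03 1.000e-04 1.314e-01] tilt 0.3501 yaw 0.0001 roll(py z) -0.0003 edge [-6.160e-02  1.000e-04  1.139e-01] org [4.000e-04 1.000e-04 1.366e-01] F [-0.2  0.6 -7.3] M [-0.03  0.81 -0.  ]
d_tool to [0.005 0.    0.072] [ -0.1 -17.8  56.7]
```

View pics/p1.png

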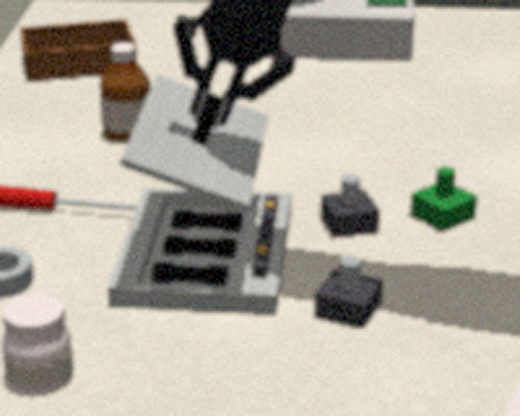

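The view shows the plate held tilted, with its stop-side edge low. Its near corners are at crop (250,205) and (122,162). I'll check them against the model and continue.

```bash
python3 pl.py "(.005,0,.052)"
python3 - <<'E'
from h import *
T=R.from_euler("z",-.02);O=np.array([.594,-.0065,0])
p,r=tool()
for c,obs in(((-66,108),(326.2,178.8)),((66,108),(276.9,162.3)),((66,-108),(291.5,130)),((-66,-108),(333,143))):
  for h in(0,.008):
    P=p+r.apply([c[1]/1000,c[0]/1000,-.0055-h]);print(c,h,proj("side",P).round(1),obs)
E
python3 -m pendant '[{"fingers":5,"delta_pos":[0,-6,15],"angular":[0,0,0]},{"fingers":5,"delta_pos":[0,-6,15],"angular":[0,0,0]},{"fingers":5,"delta_pos":[0,-6,15],"angular":[0,0,0]},{"fingers":5,"delta_pos":[0,-6,15],"angular":[0,0,0]},{"fingers":5,"delta_pos":[0,0,0],"angular":[0,0,0]},{"fingers":5,"delta_pos":[0,0,0],"angular":[0,0,0]}]'
python3 pl.py "(.005,0,.045)"
```

```text
tcp_tray [0.0026 0.0002 0.1314] tilt 0.3505 yaw 0.0001 roll(py z) -0.0002 edge [-0.0612  0.0002  0.1139] org [0.0007 0.0002 0.1366] F [ 0.4 -0.7 -7.5] M [-0.    0.88  0.01]
d_tool to [0.005 0.    0.052] [ -0.2 -25.   75.4]
(-66, 108) 0 [[323.9 181.1]] (326.2, 178.8)
(-66, 108) 0.008 [[325.  178.5]] (326.2, 178.8)
(66, 108) 0 [[274.6 162.8]] (276.9, 162.3)
(66, 108) 0.008 [[275.6 160.2]] (276.9, 162.3)
(66, -108) 0 [[288.9 130.1]] (291.5, 130)
(66, -108) 0.008 [[289.7 127.7]] (291.5, 130)
(-66, -108) 0 [[331.7 146.2]] (333, 143)
(-66, -108) 0.008 [[332.7 143.8]] (333, 143)
clock: 29.1
tcp_pos: [0.5937, -0.006, 0.0662]
orientation: [0.124, 0.703, 0.689, 0.122]
wrist_force: [0.6, -0.1, -6.1]
finger_gap: 0.0142
tcp_tray [-0.0003  0.0005  0.0662] tilt 0.3492 yaw 0.0001 roll(py z) 0.0002 edge [-0.0642  0.0005  0.0488] org [-0.0022  0.0005  0.0713] F [ 0.6 -0.1 -6.1] M [-0.01  0.85 -0.05]
d_tool to [0.005 0.    0.045] [-0.5 -2.3 21.7]
```

```bash
python3 -m pendant '[{"fingers":5,"delta_pos":[0,1,10],"angular":[0,0,0]},{"fingers":5,"delta_pos":[0,1,9],"angular":[0,0,0]},{"fingers":5,"delta_pos":[0,0,0],"angular":[0,0,0]},{"fingers":5,"delta_pos":[0,0,0],"angular":[0,0,0]}]'; python3 pl.py
python3 -m pendant '[{"fingers":5,"delta_pos":[0,-0.7,1.9],"angular":[0,0,0]},{"fingers":5,"delta_pos":[0,0,0],"angular":[0,0,0]}]'; python3 pl.py
python3 -m pendant '[{"fingers":5,"delta_pos":[0,-0.7,1.9],"angular":[0,0,0]},{"fingers":5,"delta_pos":[0,0,0],"angular":[0,0,0]}]'; python3 pl.py
```

```text
clock: 29.5
tcp_pos: [0.6014, -0.006, 0.0486]
orientation: [0.124, 0.703, 0.689, 0.122]
wrist_force: [0.9, -0.6, -7.8]
finger_gap: 0.0137
tcp_tray [0.0074 0.0006 0.0486] tilt 0.3491 yaw -0.0 roll(py z) 0.0002 edge [-0.0565  0.0006  0.0312] org [0.0055 0.0006 0.0538] F [ 0.9 -0.6 -7.8] M [ 0.01  0.94 -0.06]
clock: 29.7
tcp_pos: [0.6015, -0.0061, 0.047]
orientation: [0.124, 0.703, 0.689, 0.122]
wrist_force: [0.2, 0.6, -6.9]
finger_gap: 0.0144
tcp_tray [0.0075 0.0005 0.047 ] tilt 0.35 yaw -0.0 roll(py z) 0.0 edge [-0.0564  0.0005  0.0295] org [0.0056 0.0005 0.0522] F [ 0.2  0.6 -6.9] M [-0.01  0.95 -0.02]
clock: 29.9
tcp_pos: [0.6014, -0.0061, 0.0448]
orientation: [0.124, 0.703, 0.689, 0.122]
wrist_force: [-0.0, -0.3, -7.7]
finger_gap: 0.0141
tcp_tray [0.0074 0.0006 0.0448] tilt 0.3498 yaw -0.0001 roll(py z) 0.0001 edge [-0.0565  0.0006  0.0274] org [0.0055 0.0006 0.05  ] F [-0.  -0.3 -7.7] M [-0.04  0.89  0.02]
```

```bash
for i in 1; do python3 -m pendant '[{"fingers":5,"delta_pos":[0,-0.7,1.9],"angular":[0,0,0]},{"fingers":5,"delta_pos":[0,0,0],"angular":[0,0,0]}]'; python3 pl.py; done | grep tilt
python3 -m pendant '[{"fingers":5,"delta_pos":[0,-0.7,1.9],"angular":[0,0,0]},{"fingers":5,"delta_pos":[0,0,0],"angular":[0,0,0]}]' >/dev/null; python3 pl.py
python3 -m pendant '[{"fingers":5,"delta_pos":[0,-0.4,1.0],"angular":[0,0,0]},{"fingers":5,"delta_pos":[0,0,0],"angular":[0,0,0]}]'>/dev/null; python3 pl.py
```

```text
tcp_tray [0.0074 0.0006 0.0427] tilt 0.3496 yaw -0.0 roll(py z) 0.0001 edge [-0.0565  0.0006  0.0253] org [0.0055 0.0006 0.0479] F [-0.8  0.2 -8.2] M [-0.01  0.9  -0.04]
tcp_tray [0.008  0.0005 0.0413] tilt 0.3508 yaw 0.0001 roll(py z) 0.0001 edge [-0.0559  0.0005  0.0237] org [0.0061 0.0005 0.0464] F [ 0.4  0.7 -5.1] M [0.03 0.93 0.03]
tcp_tray [0.0083 0.0005 0.0409] tilt 0.3518 yaw 0.0001 roll(py z) -0.0 edge [-0.0555  0.0005  0.0233] org [0.0064 0.0005 0.0461] F [-2.8  0.3  1.6] M [0.15 1.33 0.02]
```

The edge rests on the rim, at a modelled edge z of 23.5 mm. Now I'll draw it toward the stop.

```bash
python3 -m pendant '[{"fingers":5,"delta_pos":[0,-1.9,-0.7],"angular":[0,0,0]},{"fingers":5,"delta_pos":[0,-1.9,-0.7],"angular":[0,0,0]},{"fingers":5,"delta_pos":[0,0,0],"angular":[0,0,0]}]' >/dev/null; python3 pl.py
python3 -m pendant '[{"fingers":5,"delta_pos":[0,-1.4,-0.5],"angular":[0,0,0]},{"fingers":5,"delta_pos":[0,0,0],"angular":[0,0,0]}]' >/dev/null; python3 pl.py
python3 -m pendant '[{"fingers":5,"delta_pos":[0,-1.4,-0.5],"angular":[0,0,0]},{"fingers":5,"delta_pos":[0,0,0],"angular":[0,0,0]}]' >/dev/null; python3 pl.py
python3 -m pendant '[{"fingers":5,"delta_pos":[0,-1.4,-0.5],"angular":[0,0,0]},{"fingers":5,"delta_pos":[0,0,0],"angular":[0,0,0]}]' >/dev/null; python3 pl.py
```

```text
tcp_tray [0.0056 0.0002 0.0415] tilt 0.3544 yaw 0.0002 roll(py z) -0.0005 edge [-0.0582  0.0002  0.0237] org [0.0037 0.0002 0.0466] F [4.2 0.8 0.6] M [ 0.08 -0.25  0.04]
tcp_tray [0.0042 0.0002 0.0414] tilt 0.3543 yaw 0.0001 roll(py z) -0.0005 edge [-0.0596  0.0002  0.0237] org [0.0023 0.0002 0.0466] F [5.8 0.5 1.4] M [ 0.03 -0.42 -0.01]
tcp_tray [0.0032 0.0002 0.0416] tilt 0.3552 yaw 0.0005 roll(py z) -0.0004 edge [-0.0606  0.0002  0.0238] org [0.0013 0.0002 0.0468] F [ 6.3  0.  -0.2] M [ 0.06 -0.8   0.19]
tcp_tray [0.0028 0.0003 0.042 ] tilt 0.3571 yaw 0.0008 roll(py z) -0.0002 edge [-0.0609  0.0003  0.0241] org [0.0009 0.0003 0.0471] F [10.2  1.  -3.7] M [ 0.11 -1.54  0.28]
```

```bash
python3 -m pendant '[{"fingers":5,"delta_pos":[0,-1.3,0.6],"angular":[0,0,0]},{"fingers":5,"delta_pos":[0,0,0],"angular":[0,0,0]},{"fingers":5,"delta_pos":[0,0,0],"angular":[0,0,0]},{"fingers":5,"delta_pos":[0,0,0],"angular":[0,0,0]}]' >/dev/null; python3 pl.py
python3 -m pendant '[{"fingers":5,"delta_pos":[0,-1,-0.3],"angular":[0,0,0]},{"fingers":5,"delta_pos":[0,0,0],"angular":[0,0,0]},{"fingers":5,"delta_pos":[0,0,0],"angular":[0,0,0]}]' >/dev/null; python3 pl.py
```

```text
tcp_tray [0.0029 0.0003 0.0419] tilt 0.3592 yaw 0.0011 roll(py z) -0.0003 edge [-0.0608  0.0002  0.0239] org [0.001  0.0003 0.0471] F [10.6  1.7 -0.4] M [ 0.18 -1.65  0.29]
tcp_tray [0.0027 0.0003 0.0422] tilt 0.3606 yaw 0.0012 roll(py z) -0.0002 edge [-0.061   0.0002  0.0241] org [0.0008 0.0003 0.0474] F [11.6  0.6 -2.1] M [ 0.17 -2.06  0.31]
```

Both contacts hold: about 11 N on the stop, and the rim is loaded. Now a gentle pivot about that edge, with a small yaw trim.

```bash
python3 -m pendant '[{"fingers":5,"delta_pos":[0,-0.4,3.3],"angular":[0.05,0,-0.005]},{"fingers":5,"delta_pos":[0,0,0],"angular":[0,0,0]},{"fingers":5,"delta_pos":[0,-0.4,3.3],"angular":[0.05,0,-0.005]},{"fingers":5,"delta_pos":[0,0,0],"angular":[0,0,0]},{"fingers":5,"delta_pos":[0,0,0],"angular":[0,0,0]}]' >/dev/null; python3 pl.py
python3 -m pendant '[{"fingers":5,"delta_pos":[0,-0.4,3.3],"angular":[0.05,0,0]},{"fingers":5,"delta_pos":[0,0,0],"angular":[0,0,0]},{"fingers":5,"delta_pos":[0,-0.4,3.3],"angular":[0.05,0,0]},{"fingers":5,"delta_pos":[0,0,0],"angular":[0,0,0]},{"fingers":5,"delta_pos":[0,0,0],"angular":[0,0,0]}]' >/dev/null; python3 pl.py
```

```text
tcp_tray [ 0.0039 -0.0001  0.0353] tilt 0.2594 yaw 0.0102 roll(py z) -0.0036 edge [-0.0613 -0.0008  0.0237] org [ 0.0025 -0.0001  0.0406] F [8.5 0.2 2.1] M [ 0.15 -1.53 -0.21]
tcp_tray [ 0.0042 -0.0003  0.0285] tilt 0.1588 yaw 0.0096 roll(py z) -0.0041 edge [-0.0619 -0.001   0.0235] org [ 0.0033 -0.0003  0.0339] F [ 7.7 -0.6  5.7] M [ 0.01 -1.07 -0.13]
```

```bash
python3 -m pendant '[{"fingers":5,"delta_pos":[0,-0.5,3.2],"angular":[0.05,0,0]},{"fingers":5,"delta_pos":[0,0,0],"angular":[0,0,0]},{"fingers":5,"delta_pos":[0,-0.4,2.5],"angular":[0.04,0,0]},{"fingers":5,"delta_pos":[0,0,0],"angular":[0,0,0]},{"fingers":5,"delta_pos":[0,0,0],"angular":[0,0,0]}]' >/dev/null; python3 pl.py
python3 -m pendant '[{"fingers":5,"delta_pos":[0,-0.2,1.6],"angular":[0.025,0,0]},{"fingers":5,"delta_pos":[0,0,0],"angular":[0,0,0]}]' >/dev/null; python3 pl.py
python3 -m pendant '[{"fingers":5,"delta_pos":[0,-0.2,1.3],"angular":[0.02,0,0]},{"fingers":5,"delta_pos":[0,0,0],"angular":[0,0,0]},{"fingers":5,"delta_pos":[0,0,0],"angular":[0,0,0]}]' >/dev/null; python3 pl.py
```

```text
tcp_tray [ 0.0037 -0.0004  0.0224] tilt 0.0683 yaw 0.0092 roll(py z) -0.0042 edge [-0.0626 -0.001   0.0234] org [ 0.0033 -0.0004  0.0279] F [ 7.6 -1.5  5.2] M [-0.07 -0.9  -0.08]
tcp_tray [ 0.0035 -0.0004  0.0206] tilt 0.0427 yaw 0.0091 roll(py z) -0.0041 edge [-0.0627 -0.001   0.0233] org [ 0.0032 -0.0004  0.0261] F [ 7.8 -0.8  7.9] M [-0.02 -0.75 -0.17]
tcp_tray [ 0.0032 -0.0004  0.0194] tilt 0.0234 yaw 0.009 roll(py z) -0.0042 edge [-0.0629 -0.0009  0.0234] org [ 0.0031 -0.0003  0.0249] F [ 7.3 -0.5  6.5] M [-0.   -0.84 -0.11]
```

```bash
python3 -m pendant '[{"fingers":5,"delta_pos":[0,-0.1,0.9],"angular":[0.013,0,0]},{"fingers":5,"delta_pos":[0,0,0],"angular":[0,0,0]},{"fingers":5,"delta_pos":[0,0,0],"angular":[0,0,0]}]' >/dev/null; python3 pl.py
python3 -m pendant '[{"fingers":5,"delta_pos":[0,0,0.7],"angular":[0.01,0,0]},{"fingers":5,"delta_pos":[0,0,0],"angular":[0,0,0]},{"fingers":5,"delta_pos":[0,0,0],"angular":[0,0,0]}]' >/dev/null; python3 pl.py
```

```text
tcp_tray [ 0.0031 -0.0004  0.0186] tilt 0.0105 yaw 0.0089 roll(py z) -0.0042 edge [-0.0629 -0.001   0.0234] org [ 0.003  -0.0004  0.0241] F [ 8.8 -1.5  6.4] M [-0.04 -0.83 -0.09]
tcp_tray [ 0.0027 -0.0004  0.0185] tilt 0.0003 yaw 0.0089 roll(py z) -0.0044 edge [-0.0633 -0.001   0.0239] org [ 0.0027 -0.0004  0.024 ] F [ 4.7 -0.5 10.5] M [ 0.01 -0.75 -0.06]
```

```bash
python3 -m pendant '[{"fingers":5,"delta_pos":[0,0,0.4],"angular":[0.006,0,0]},{"fingers":5,"delta_pos":[0,0,0],"angular":[0,0,0]},{"fingers":5,"delta_pos":[0,0,0],"angular":[0,0,0]},{"fingers":5,"delta_pos":[0,0,0],"angular":[0,0,0]}]' 20 >/dev/null; python3 pl.py
python3 -m pendant '[{"fingers":40,"delta_pos":[0,0,0],"angular":[0,0,0]},{"fingers":40,"delta_pos":[0,0,0],"angular":[0,0,0]},{"fingers":40,"delta_pos":[0,0,0],"angular":[0,0,0]},{"fingers":40,"delta_pos":[0,0,0],"angular":[0,0,0]}]'
python3 -m pendant '[{"fingers":40,"delta_pos":[0,0,-30],"angular":[0,0,0]},{"fingers":40,"delta_pos":[0,0,-50],"angular":[0,0,0]},{"fingers":40,"delta_pos":[0,0,-50],"angular":[0,0,0]},{"fingers":40,"delta_pos":[0,-45,0],"angular":[0,0,0]},{"fingers":40,"delta_pos":[0,-45,0],"angular":[0,0,0]},{"fingers":40,"delta_pos":[0,-45,0],"angular":[0,0,0]},{"fingers":40,"delta_pos":[0,0,0],"angular":[0,0,0]},{"fingers":40,"delta_pos":[0,0,0],"angular":[0,0,0]}]'
python3 - <<'E'
from h import *
snap("top","t5.png",(270,140,400,320),3.2)
b=np.array(env.read_camera("side"))
x=cv2.imread("pics/t5.png");y=cv2.resize(b[140:260,250:390],None,fx=2.7,fy=2.7,interpolation=cv2.INTER_CUBIC)
h=max(x.shape[0],y.shape[0]);X=np.zeros((h,x.shape[1]+y.shape[1],3),np.uint8);X[:x.shape[0],:x.shape[1]]=x;X[:y.shape[0],x.shape[1]:]=y
cv2.imwrite("pics/t5.png",np.clip(X*1.5,0,255).astype(np.uint8));print(X.shape,tool()[0])
E
```

```text
tcp_tray [ 0.0025 -0.0004  0.0185] tilt -0.0057 yaw 0.0089 roll(py z) -0.0044 edge [-0.0635 -0.0009  0.0243] org [ 0.0025 -0.0003  0.024 ] F [ 1.8 -0.9 14.8] M [-0.04 -0.77 -0.09]
clock: 35.5
tcp_pos: [0.5915, -0.0058, 0.0142]
orientation: [-0.005, 0.711, 0.703, -0.007]
wrist_force: [-0.3, -0.6, 0.4]
finger_gap: 0.04
clock: 36.3
tcp_pos: [0.4583, -0.0041, 0.1469]
orientation: [-0.004, 0.711, 0.703, -0.006]
wrist_force: [0.4, 0.2, 0.6]
finger_gap: 0.0399
(576, 794, 3) [ 0.46056216 -0.00441092  0.1471192 ]
```

View pics/t5.png

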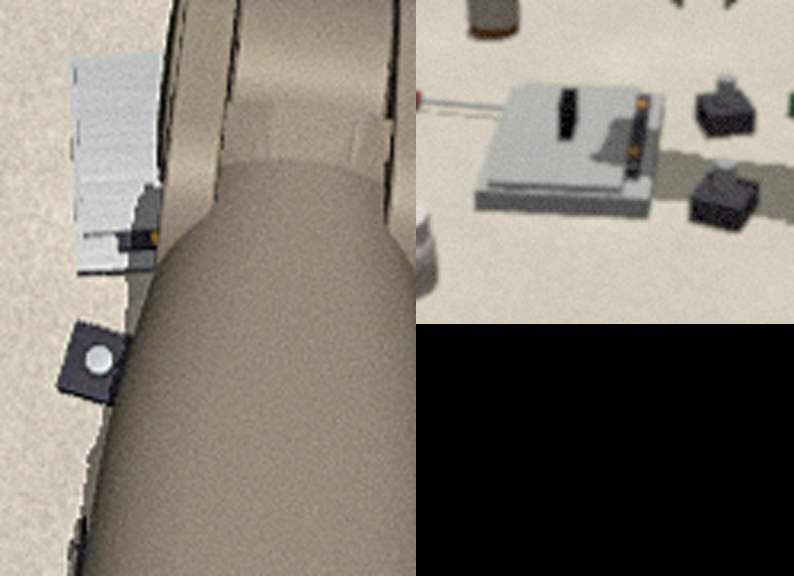

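The side view shows the plate flat on the tray beside the stop, near edge (490,185) to (622,190), with the stop at (637,140). To be sure it's against the stop, I'll nudge the handle toward it with the closed fingers and watch the force.

```bash
python3 -m pendant '[{"fingers":0,"delta_pos":[0,45,0],"angular":[0,0,0]},{"fingers":0,"delta_pos":[0,45,0],"angular":[0,0,0]},{"fingers":0,"delta_pos":[0,45,0],"angular":[0,0,0]},{"fingers":0,"delta_pos":[0,45,0],"angular":[0,0,0]},{"fingers":0,"delta_pos":[0,0,45],"angular":[0,0,0]},{"fingers":0,"delta_pos":[0,0,45],"angular":[0,0,0]},{"fingers":0,"delta_pos":[0,0,30],"angular":[0,0,0]},{"fingers":0,"delta_pos":[0,0,0],"angular":[0,0,0]},{"fingers":0,"delta_pos":[0,0,0],"angular":[0,0,0]}]'; python3 pl.py
python3 -m pendant '[{"fingers":0,"delta_pos":[0,-10,0],"angular":[0,0,0]},{"fingers":0,"delta_pos":[0,0,0],"angular":[0,0,0]}]'>/dev/null; python3 pl.py
python3 -m pendant '[{"fingers":0,"delta_pos":[0,-5,0],"angular":[0,0,0]},{"fingers":0,"delta_pos":[0,0,0],"angular":[0,0,0]}]'>/dev/null; python3 pl.py
python3 -m pendant '[{"fingers":0,"delta_pos":[0,-3,0],"angular":[0,0,0]},{"fingers":0,"delta_pos":[0,0,0],"angular":[0,0,0]}]'>/dev/null; python3 pl.py
```

```text
clock: 37.3
tcp_pos: [0.6382, -0.0064, 0.0238]
orientation: [-0.004, 0.711, 0.703, -0.006]
wrist_force: [1.2, 0.3, 1.2]
finger_gap: 0.0002
tcp_tray [0.0442 0.001  0.0238] tilt -0.0152 yaw 0.0096 roll(py z) -0.0027 edge [-0.0217  0.0004  0.0303] org [0.0443 0.001  0.0293] F [1.2 0.3 1.2] M [-0.   -0.04  0.  ]
tcp_tray [0.0341 0.0008 0.0268] tilt -0.0113 yaw 0.0096 roll(py z) -0.0032 edge [-0.0318  0.0002  0.033 ] org [0.0342 0.0008 0.0323] F [-0.4 -0.9  0.6] M [ 0.01 -0.06 -0.07]
tcp_tray [0.0286 0.0008 0.0259] tilt -0.0124 yaw 0.0095 roll(py z) -0.0031 edge [-0.0373  0.0002  0.0322] org [0.0287 0.0008 0.0314] F [ 0.3  0.3 -0.2] M [0.03 0.   0.08]
tcp_tray [0.0254 0.0008 0.0249] tilt -0.0138 yaw 0.0095 roll(py z) -0.0029 edge [-0.0405  0.0001  0.0314] org [0.0255 0.0008 0.0304] F [ 0.5  0.6 -0.8] M [-0.03  0.04  0.03]
```

```bash
for k in 1; do python3 -m pendant '[{"fingers":0,"delta_pos":[0,-2,0],"angular":[0,0,0]},{"fingers":0,"delta_pos":[0,0,0],"angular":[0,0,0]}]'>/dev/null; python3 pl.py; done
python3 -m pendant '[{"fingers":0,"delta_pos":[0,-2,0],"angular":[0,0,0]},{"fingers":0,"delta_pos":[0,0,0],"angular":[0,0,0]}]'>/dev/null; python3 pl.py
python3 -m pendant '[{"fingers":0,"delta_pos":[0,-1.5,0],"angular":[0,0,0]},{"fingers":0,"delta_pos":[0,0,0],"angular":[0,0,0]}]'>/dev/null; python3 pl.py
```

```text
tcp_tray [0.0237 0.0007 0.0246] tilt -0.0137 yaw 0.0095 roll(py z) -0.0029 edge [-0.0422  0.0001  0.0311] org [0.0238 0.0007 0.0301] F [ 0.8  0.5 -0.1] M [-0.05 -0.09  0.03]
tcp_tray [0.0237 0.0006 0.0249] tilt -0.0103 yaw 0.0095 roll(py z) -0.0029 edge [-0.0423  0.      0.031 ] org [0.0237 0.0007 0.0304] F [ 5.3  0.3 -3.2] M [ 0.02 -1.05 -0.01]
tcp_tray [0.0235 0.0006 0.0254] tilt -0.0078 yaw 0.0096 roll(py z) -0.0029 edge [-0.0424  0.      0.0314] org [0.0236 0.0006 0.0309] F [ 7.6  0.8 -3.7] M [ 0.12 -1.5   0.05]
```

The handle doesn't move under 7.6 N, so the plate is against the stop. Now the weights.

```bash
python3 -m pendant '[{"fingers":0,"delta_pos":[0,8,0],"angular":[0,0,0]},{"fingers":0,"delta_pos":[0,0,-50],"angular":[0,0,0]},{"fingers":50,"delta_pos":[0,0,-50],"angular":[0,0,0]},{"fingers":50,"delta_pos":[0,0,0],"angular":[0,0,0]},{"fingers":50,"delta_pos":[0,0,0],"angular":[0,0,0]}]'
python3 - <<'E'
from h import *
t=np.array(env.read_camera("top"))
m=((t.max(2)>110)&(np.ptp(t,axis=2)<25)).astype(np.uint8)
s=t[235:275,285:320]
to((.432,.0927,.12),-.01)
E
```

```text
clock: 39.0
tcp_pos: [0.6247, -0.0061, 0.1262]
orientation: [-0.003, 0.711, 0.703, -0.005]
wrist_force: [0.2, -0.4, -0.1]
finger_gap: 0.0433
d_tool mm [  96.7 -192.4    6.9] dist 215.4
turn [-0.014  0.003 -0.   ]
```

```bash
python3 -m pendant '[{"fingers":50,"delta_pos":[19.3,-38.5,0],"angular":[0,0,0]},{"fingers":50,"delta_pos":[19.3,-38.5,0],"angular":[0,0,0]},{"fingers":50,"delta_pos":[19.3,-38.5,0],"angular":[0,0,0]},{"fingers":50,"delta_pos":[19.3,-38.5,0],"angular":[0,0,0]},{"fingers":50,"delta_pos":[19.3,-38.5,0],"angular":[-0.014,0.003,0]},{"fingers":50,"delta_pos":[0,0,0],"angular":[0,0,0]},{"fingers":50,"delta_pos":[0,0,0],"angular":[0,0,0]}]'
python3 - <<'E'
from h import *
to((.432,.0927,.010),-.01)
s=np.array(env.read_camera("side"))
# dark weight blocks in side view, same threshold on start picture
for im in(cv2.imread("raw_side.png"),s):
    g=im[150:240,330:420].astype(int);m=((g.max(2)<75)).astype(np.uint8)
    n,l,q,c=cv2.connectedComponentsWithStats(m);print([(c[i].round(1).tolist(),int(q[i,4])) for i in range(1,n) if q[i,4]>80])
E
```

```text
clock: 39.75
tcp_pos: [0.4302, 0.0929, 0.1258]
orientation: [-0.001, 0.71, 0.704, -0.001]
wrist_force: [0.2, 0.2, 0.5]
finger_gap: 0.05
d_tool mm [-1.000e-01  2.000e+00  1.158e+02] dist 115.8
turn [-0.002  0.     0.001]
[([9.6, 20.3], 148), ([69.5, 28.8], 332), ([34.1, 31.2], 408), ([2.0, 41.3], 96), ([33.8, 64.3], 424)]
[([34.0, 31.4], 333), ([69.9, 31.6], 199), ([2.6, 52.3], 198), ([33.5, 64.3], 499)]
```

```bash
python3 -m pendant '[{"fingers":50,"delta_pos":[0,1.5,45],"angular":[0,0,0]},{"fingers":50,"delta_pos":[0,0,40],"angular":[0,0,0]},{"fingers":50,"delta_pos":[0,0,20],"angular":[0,0,0]},{"fingers":50,"delta_pos":[0,0,9],"angular":[0,0,0]},{"fingers":50,"delta_pos":[0,0,0],"angular":[0,0,0]}]' 80
python3 -m pendant '[{"fingers":5,"delta_pos":[0,0,0],"angular":[0,0,0]},{"fingers":5,"delta_pos":[0,0,0],"angular":[0,0,0]},{"fingers":5,"delta_pos":[0,0,0],"angular":[0,0,0]},{"fingers":5,"delta_pos":[0,0,0],"angular":[0,0,0]},{"fingers":5,"delta_pos":[0,0,0],"angular":[0,0,0]}]'
python3 -m pendant '[{"fingers":5,"delta_pos":[0,0,-25],"angular":[0,0,0]},{"fingers":5,"delta_pos":[0,0,-40],"angular":[0,0,0]},{"fingers":5,"delta_pos":[0,0,-40],"angular":[0,0,0]},{"fingers":5,"delta_pos":[0,0,0],"angular":[0,0,0]},{"fingers":5,"delta_pos":[0,0,0],"angular":[0,0,0]}]'
python3 pl.py "(.003,.070,.12)"
```

```text
clock: 40.3
tcp_pos: [0.4335, 0.092, 0.0116]
orientation: [-0.001, 0.711, 0.703, -0.001]
wrist_force: [-0.6, -0.5, 1.1]
finger_gap: 0.0499
clock: 40.8
tcp_pos: [0.4336, 0.0925, 0.0141]
orientation: [0.0, 0.711, 0.703, 0.0]
wrist_force: [-4.2, -0.4, 5.3]
finger_gap: 0.0186
clock: 41.3
tcp_pos: [0.4341, 0.0925, 0.1182]
orientation: [0.001, 0.711, 0.703, 0.001]
wrist_force: [0.2, -0.3, -8.0]
finger_gap: 0.0187
tcp_tray [-0.1618  0.0958  0.1182] tilt 0.002 yaw 0.0096 roll(py z) 0.0002 edge [-0.2279  0.0952  0.1235] org [-0.1619  0.0958  0.1237] F [ 0.2 -0.3 -8. ] M [-0.07  0.05 -0.01]
d_tool to [0.003 0.07  0.12 ] [-27.4 164.6  -1.5]
```

```bash
python3 -m pendant '[{"fingers":5,"delta_pos":[-4,22,0],"angular":[0,0,0]},{"fingers":5,"delta_pos":[-6.5,40,0],"angular":[0,0,0]},{"fingers":5,"delta_pos":[-6.5,41,0],"angular":[0,0,0]},{"fingers":5,"delta_pos":[-6.5,40,0],"angular":[0,0,0]},{"fingers":5,"delta_pos":[-4,22,0],"angular":[0,0,0]},{"fingers":5,"delta_pos":[0,0,0],"angular":[0,0,0]},{"fingers":5,"delta_pos":[0,0,0],"angular":[0,0,0]},{"fingers":5,"delta_pos":[0,0,0],"angular":[0,0,0]}]'
python3 pl.py "(.003,.070,.051)"
```

```text
clock: 42.1
tcp_pos: [0.5958, 0.0636, 0.1158]
orientation: [-0.002, 0.711, 0.703, -0.002]
wrist_force: [-0.2, 0.7, -7.9]
finger_gap: 0.019
tcp_tray [0.0004 0.0701 0.1158] tilt -0.005 yaw 0.0098 roll(py z) 0.0003 edge [-0.0656  0.0694  0.1216] org [0.0004 0.0701 0.1213] F [-0.2  0.7 -7.9] M [0.02 0.02 0.04]
d_tool to [0.003 0.07  0.051] [-0.1  2.9 64.7]
```

```bash
python3 -m pendant '[{"fingers":5,"delta_pos":[0,1,30],"angular":[0,0,0]},{"fingers":5,"delta_pos":[0,0,22],"angular":[0,0,0]},{"fingers":5,"delta_pos":[0,0,9],"angular":[0,0,0]},{"fingers":5,"delta_pos":[0,0,0],"angular":[0,0,0]},{"fingers":5,"delta_pos":[0,0,0],"angular":[0,0,0]}]'>/dev/null; python3 pl.py
python3 -m pendant '[{"fingers":5,"delta_pos":[0,0,3],"angular":[0,0,0]},{"fingers":5,"delta_pos":[0,0,0],"angular":[0,0,0]}]'>/dev/null; python3 pl.py
python3 -m pendant '[{"fingers":5,"delta_pos":[0,0,2],"angular":[0,0,0]},{"fingers":5,"delta_pos":[0,0,0],"angular":[0,0,0]}]'>/dev/null; python3 pl.py
```

```text
tcp_tray [0.004  0.07   0.0578] tilt 0.0008 yaw 0.0098 roll(py z) 0.0001 edge [-0.062   0.0694  0.0632] org [0.004  0.07   0.0633] F [ 0.5  0.2 -7.5] M [-0.02 -0.05  0.  ]
tcp_tray [0.0046 0.0699 0.0548] tilt 0.0017 yaw 0.0095 roll(py z) 0.0001 edge [-0.0614  0.0693  0.0602] org [0.0046 0.0699 0.0603] F [ 0.5  0.  -8.1] M [-0.01  0.04  0.  ]
tcp_tray [0.004  0.0698 0.052 ] tilt 0.0002 yaw 0.0094 roll(py z) 0.0001 edge [-0.062   0.0692  0.0575] org [0.004  0.0698 0.0575] F [-1.1  0.2 -7.3] M [0.01 0.02 0.06]
```

```bash
python3 -m pendant '[{"fingers":5,"delta_pos":[0,0,3],"angular":[0,0,0]},{"fingers":5,"delta_pos":[0,0,0],"angular":[0,0,0]}]'>/dev/null; python3 pl.py
python3 -m pendant '[{"fingers":5,"delta_pos":[0,0,2],"angular":[0,0,0]},{"fingers":5,"delta_pos":[0,0,0],"angular":[0,0,0]}]'>/dev/null; python3 pl.py
python3 -m pendant '[{"fingers":5,"delta_pos":[0,0,1.5],"angular":[0,0,0]},{"fingers":5,"delta_pos":[0,0,0],"angular":[0,0,0]}]'>/dev/null; python3 pl.py
```

```text
tcp_tray [0.0036 0.0699 0.0485] tilt -0.0007 yaw 0.0095 roll(py z) 0.0001 edge [-0.0624  0.0692  0.0541] org [0.0036 0.0699 0.054 ] F [-0.6 -0.2 -7.7] M [ 0.02  0.02 -0.01]
tcp_tray [0.0038 0.0699 0.0466] tilt -0.0004 yaw 0.0096 roll(py z) 0.0001 edge [-0.0622  0.0692  0.0521] org [0.0038 0.0699 0.0521] F [ 0.3  0.8 -7.3] M [-0.07 -0.    0.01]
tcp_tray [0.0038 0.0699 0.0464] tilt 0.0004 yaw 0.0096 roll(py z) -0.0 edge [-0.0622  0.0692  0.0518] org [0.0038 0.0699 0.0519] F [-4.6 -0.2  0.8] M [-0.07  0.71  0.01]
```

Seated, with the weight carried by the plate. I'll release it and go for the second.

```bash
python3 -m pendant '[{"fingers":50,"delta_pos":[0,0,0],"angular":[0,0,0]},{"fingers":50,"delta_pos":[0,0,0],"angular":[0,0,0]},{"fingers":50,"delta_pos":[0,0,0],"angular":[0,0,0]},{"fingers":50,"delta_pos":[0,0,0],"angular":[0,0,0]},{"fingers":50,"delta_pos":[0,0,-25],"angular":[0,0,0]},{"fingers":50,"delta_pos":[0,0,-45],"angular":[0,0,0]},{"fingers":50,"delta_pos":[0,0,-10],"angular":[0,0,0]},{"fingers":50,"delta_pos":[0,0,0],"angular":[0,0,0]},{"fingers":50,"delta_pos":[0,0,0],"angular":[0,0,0]}]'
python3 - <<'E'
from h import *
to((.434,-.0902,.125),-.01)
s=np.array(env.read_camera("side"));g=s[150:240,330:420].astype(int);m=((g.max(2)<75)).astype(np.uint8)
n,l,q,c=cv2.connectedComponentsWithStats(m);print([(c[i].round(1).tolist(),int(q[i,4])) for i in range(1,n) if q[i,4]>80])
E
```

```text
clock: 44.5
tcp_pos: [0.599, 0.0633, 0.1247]
orientation: [-0.0, 0.711, 0.703, -0.0]
wrist_force: [-0.3, -0.3, 0.7]
finger_gap: 0.0501
d_tool mm [-155.2 -163.4   -0.2] dist 225.4
turn [-0. -0. -0.]
[([34.1, 31.4], 332), ([69.8, 31.6], 194), ([2.8, 52.1], 237)]
```

```bash
python3 -m pendant '[{"fingers":50,"delta_pos":[-31,-32.7,0],"angular":[0,0,0]},{"fingers":50,"delta_pos":[-31,-32.7,0],"angular":[0,0,0]},{"fingers":50,"delta_pos":[-31,-32.7,0],"angular":[0,0,0]},{"fingers":50,"delta_pos":[-31,-32.7,0],"angular":[0,0,0]},{"fingers":50,"delta_pos":[-31,-32.7,0],"angular":[0,0,0]},{"fingers":50,"delta_pos":[0,0,0],"angular":[0,0,0]},{"fingers":50,"delta_pos":[0,0,0],"angular":[0,0,0]},{"fingers":50,"delta_pos":[0,0,0],"angular":[0,0,0]}]'
python3 - <<'E'
from h import *
to((.434,-.0902,.010),-.01)
E
```

```text
clock: 45.35
tcp_pos: [0.4344, -0.0897, 0.1248]
orientation: [-0.0, 0.711, 0.703, 0.0]
wrist_force: [-0.5, -0.4, 0.4]
finger_gap: 0.05
d_tool mm [ -0.6  -0.3 114.8] dist 114.8
turn [-0.001 -0.001 -0.   ]
```

```bash
python3 -m pendant '[{"fingers":50,"delta_pos":[0,0,45],"angular":[0,0,0]},{"fingers":50,"delta_pos":[0,0,40],"angular":[0,0,0]},{"fingers":50,"delta_pos":[0,0,20],"angular":[0,0,0]},{"fingers":50,"delta_pos":[0,0,9],"angular":[0,0,0]},{"fingers":50,"delta_pos":[0,0,0],"angular":[0,0,0]}]' 80
python3 -m pendant '[{"fingers":5,"delta_pos":[0,0,0],"angular":[0,0,0]},{"fingers":5,"delta_pos":[0,0,0],"angular":[0,0,0]},{"fingers":5,"delta_pos":[0,0,0],"angular":[0,0,0]},{"fingers":5,"delta_pos":[0,0,0],"angular":[0,0,0]},{"fingers":5,"delta_pos":[0,0,0],"angular":[0,0,0]}]'
python3 -m pendant '[{"fingers":5,"delta_pos":[0,0,-25],"angular":[0,0,0]},{"fingers":5,"delta_pos":[0,0,-40],"angular":[0,0,0]},{"fingers":5,"delta_pos":[0,0,-40],"angular":[0,0,0]},{"fingers":5,"delta_pos":[0,0,0],"angular":[0,0,0]},{"fingers":5,"delta_pos":[0,0,0],"angular":[0,0,0]}]'
python3 pl.py "(.003,-.070,.12)"
```

```text
clock: 45.85
tcp_pos: [0.4338, -0.0889, 0.0102]
orientation: [-0.001, 0.71, 0.704, -0.0]
wrist_force: [-0.1, -0.4, 0.6]
finger_gap: 0.05
clock: 46.35
tcp_pos: [0.435, -0.0904, 0.0128]
orientation: [0.001, 0.711, 0.703, 0.0]
wrist_force: [-1.4, 1.3, 7.1]
finger_gap: 0.0187
clock: 46.85
tcp_pos: [0.4344, -0.0901, 0.1165]
orientation: [0.001, 0.711, 0.703, 0.0]
wrist_force: [-0.4, -0.4, -8.0]
finger_gap: 0.0189
tcp_tray [-0.1578 -0.0868  0.1165] tilt 0.0014 yaw 0.0094 roll(py z) -0.0003 edge [-0.2239 -0.0874  0.1219] org [-0.1579 -0.0868  0.122 ] F [-0.4 -0.4 -8. ] M [0.01 0.03 0.  ]
d_tool to [ 0.003 -0.07   0.12 ] [ 15.3 161.   -3.2]
```

```bash
python3 -m pendant '[{"fingers":5,"delta_pos":[2.3,22,0],"angular":[0,0,0]},{"fingers":5,"delta_pos":[3.5,39,0],"angular":[0,0,0]},{"fingers":5,"delta_pos":[3.5,40,0],"angular":[0,0,0]},{"fingers":5,"delta_pos":[3.5,39,0],"angular":[0,0,0]},{"fingers":5,"delta_pos":[2.3,21,0],"angular":[0,0,0]},{"fingers":5,"delta_pos":[0,0,0],"angular":[0,0,0]},{"fingers":5,"delta_pos":[0,0,0],"angular":[0,0,0]},{"fingers":5,"delta_pos":[0,0,0],"angular":[0,0,0]}]'>/dev/null
python3 pl.py "(.003,-.070,.051)"
python3 -m pendant '[{"fingers":5,"delta_pos":[0,1,30],"angular":[0,0,0]},{"fingers":5,"delta_pos":[0,0,22],"angular":[0,0,0]},{"fingers":5,"delta_pos":[0,0,9],"angular":[0,0,0]},{"fingers":5,"delta_pos":[0,0,0],"angular":[0,0,0]},{"fingers":5,"delta_pos":[0,0,0],"angular":[0,0,0]}]'>/dev/null; python3 pl.py
```

```text
tcp_tray [ 0.0003 -0.0697  0.1142] tilt -0.0048 yaw 0.0093 roll(py z) 0.0013 edge [-0.0656 -0.0703  0.1201] org [ 0.0004 -0.0697  0.1197] F [ 0.6 -0.3 -7.2] M [-0.01 -0.02 -0.02]
d_tool to [ 0.003 -0.07   0.051] [-0.5  3.  63.2]
tcp_tray [ 0.0038 -0.0702  0.0562] tilt 0.0007 yaw 0.0092 roll(py z) -0.0001 edge [-0.0622 -0.0708  0.0617] org [ 0.0038 -0.0702  0.0617] F [-0.2 -0.2 -7. ] M [-0.05 -0.05 -0.02]
```

```bash
python3 -m pendant '[{"fingers":5,"delta_pos":[0,0,4],"angular":[0,0,0]},{"fingers":5,"delta_pos":[0,0,3],"angular":[0,0,0]},{"fingers":5,"delta_pos":[0,0,0],"angular":[0,0,0]}]'>/dev/null; python3 pl.py
python3 -m pendant '[{"fingers":5,"delta_pos":[0,0,2.5],"angular":[0,0,0]},{"fingers":5,"delta_pos":[0,0,0],"angular":[0,0,0]}]'>/dev/null; python3 pl.py
python3 -m pendant '[{"fingers":5,"delta_pos":[0,0,2],"angular":[0,0,0]},{"fingers":5,"delta_pos":[0,0,0],"angular":[0,0,0]}]'>/dev/null; python3 pl.py
```

```text
tcp_tray [ 0.0037 -0.07    0.0485] tilt 0.0001 yaw 0.0096 roll(py z) 0.0001 edge [-0.0623 -0.0706  0.054 ] org [ 0.0037 -0.07    0.054 ] F [-0.5 -0.6 -7.6] M [-0.01  0.04  0.01]
tcp_tray [ 0.0036 -0.07    0.0457] tilt -0.0003 yaw 0.0096 roll(py z) 0.0002 edge [-0.0624 -0.0706  0.0512] org [ 0.0036 -0.07    0.0512] F [-0.8  0.1 -6.8] M [-0.01  0.01 -0.04]
tcp_tray [ 0.0037 -0.07    0.045 ] tilt 0.0005 yaw 0.0097 roll(py z) -0.0 edge [-0.0623 -0.0706  0.0505] org [ 0.0037 -0.07    0.0505] F [-3.7  2.   1. ] M [ 0.17  0.73 -0.02]
```

Seated. I'll release it, retreat clear and check.

```bash
python3 -m pendant '[{"fingers":50,"delta_pos":[0,0,0],"angular":[0,0,0]},{"fingers":50,"delta_pos":[0,0,0],"angular":[0,0,0]},{"fingers":50,"delta_pos":[0,0,0],"angular":[0,0,0]},{"fingers":50,"delta_pos":[0,0,0],"angular":[0,0,0]},{"fingers":50,"delta_pos":[0,0,-25],"angular":[0,0,0]},{"fingers":50,"delta_pos":[0,0,-45],"angular":[0,0,0]},{"fingers":50,"delta_pos":[0,0,-50],"angular":[0,0,0]},{"fingers":50,"delta_pos":[0,-40,-20],"angular":[0,0,0]},{"fingers":50,"delta_pos":[-20,-45,0],"angular":[0,0,0]},{"fingers":50,"delta_pos":[-45,-20,0],"angular":[0,0,0]},{"fingers":50,"delta_pos":[-50,0,0],"angular":[0,0,0]},{"fingers":50,"delta_pos":[-50,0,0],"angular":[0,0,0]}]'
python3 -m pendant '[{"fingers":50,"delta_pos":[-50,0,0],"angular":[0,0,0]},{"fingers":50,"delta_pos":[-50,0,0],"angular":[0,0,0]},{"fingers":50,"delta_pos":[-50,0,0],"angular":[0,0,0]},{"fingers":50,"delta_pos":[-50,0,0],"angular":[0,0,0]},{"fingers":50,"delta_pos":[-30,0,0],"angular":[0,0,0]},{"fingers":50,"delta_pos":[0,0,0],"angular":[0,0,0]}]'
python3 - <<'E'
from h import *
t=np.array(env.read_camera("top"));b=np.array(env.read_camera("side"));cv2.imwrite("fin_top.png",t);cv2.imwrite("fin_side.png",b)
x=cv2.resize(t[145:245,280:400],None,fx=4,fy=4,interpolation=cv2.INTER_CUBIC);y=cv2.resize(b[130:230,260:340],None,fx=4,fy=4,interpolation=cv2.INTER_CUBIC)
cv2.imwrite("pics/f1.png",np.clip(np.hstack([x,y])*1.5,0,255).astype(np.uint8))
E
```

```text
clock: 50.05
tcp_pos: [0.4892, -0.2418, 0.185]
orientation: [0.001, 0.71, 0.704, 0.0]
wrist_force: [0.8, 0.1, -0.2]
finger_gap: 0.0501
clock: 50.65
tcp_pos: [0.4862, -0.4752, 0.1825]
orientation: [0.0, 0.712, 0.702, -0.0]
wrist_force: [0.6, -1.0, -0.3]
finger_gap: 0.0497
```

View pics/f1.png

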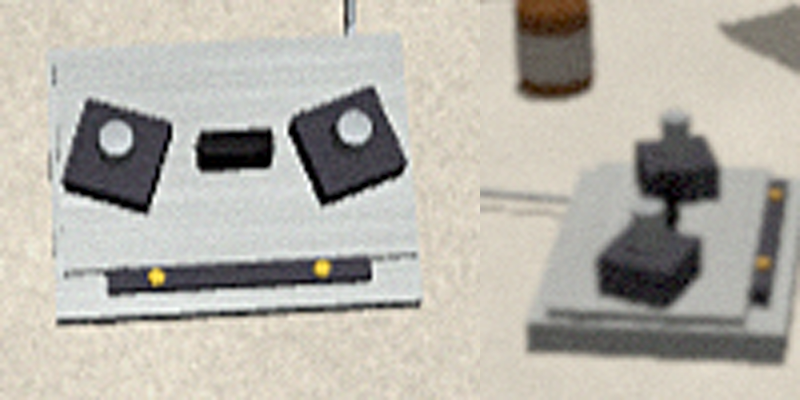

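The final view shows the plate flat with its near edge, (62,273) to (418,255), along the stop's face, (108,270) to (370,258). Both weights stand upright, knobs at (116,138) and (354,127), either side of the handle at (234,149). One numeric check before I hand in.

Run:
```python
from h import *
U=lambda a,z:(R.from_euler("z",.012).apply(unproj("top",np.array([280,145])-.37+np.array(a)/4.,z)-[.594,-.0065,0]))[:,:2].round(4)
e=U([(62,273),(418,255)],.030);print("edge ends",e.tolist(),"centre y",e[:,1].mean())
print("stop face",U([(108,270),(370,258)],.038).tolist())
print("knobs",U([(116,138),(354,127)],.092).tolist(),"handle",U([(234,145)],.07).tolist())
print("tray corners",U([(48,48),(402,34),(420,303),(57,322)],.024).tolist())
# bystanders: change between start and end pictures
a=cv2.imread("raw_top.png");a0=cv2.imread("fin_top.png")
for n,(x,y) in dict(jar=(239,143),collar=(304,112),bottle=(459,124),driver=(369,115),wrench=(164,168),green=(392,292)).items():
    w=a[y-22:y+22,x-22:x+22];r=cv2.matchTemplate(a0[y-40:y+40,x-40:x+40],w,cv2.TM_CCOEFF_NORMED);_,v,_,l=cv2.minMaxLoc(r);print(n,round(v,2),(l[0]-18,l[1]-18))
```

```text
edge ends [[-0.0641, 0.1071], [-0.0642, -0.1102]] centre y -0.0015500000000000028
stop face [[-0.0652, 0.079], [-0.0661, -0.0797]]
knobs [[0.0024, 0.0698], [0.0018, -0.0695]] handle [[0.0003, -0.0]]
tray corners [[0.0816, 0.1103], [0.0792, -0.1131], [-0.0929, -0.1099], [-0.093, 0.1117]]
jar 0.99 (0, 0)
collar 0.99 (0, 0)
bottle 1.0 (0, 0)
driver 0.83 (0, 0)
wrench 0.98 (0, 0)
green 0.14 (-18, -12)
```

```bash
python3 -c "
from workcell import env
print(env.get_state()['clock']);print(env.hand_in())"
```

```text
50.75
the job is handed in; nothing more can be done
None
```

The tray is loaded and the job is handed in at about 51 s; hand-in gave no verdict. The three test bars that were present lie flat in the bay. I rested the tilted plate (0.35 rad) on the rim, drew it to the stop at about 11 N and pivoted it down in small steps. Both steel weights stand upright on it, one each side of the handle.

**Last checks that agreed**
- The plate's edge is 1–2 mm from the stop in the image and parallel to it. The handle did not move under a 7.6 N nudge, made before the weights went on.
- The plate is within about 2 mm of the tray's middle along y.
- The weights sit at x ≈ 2 mm and y ≈ ±70 mm, measured from the tray's centre.
- The bottle, jar, collar, screwdriver and wrench show no shift; the screwdriver's image match was weaker, at 0.83.

**Checks that failed or disagreed**
- The true fingertip was about 30 mm behind the reported TCP, shut. That caused three missed bar grasps, two on the first bar and one on the third, until I went lower.
- While finding that out, I pressed on the first bar's end at about 37 N with the fingers, thinking it was the table.
- The final image check of the green look-alike failed (match 0.14), probably because the arm hid it. I never touched it.
- I did not see the bars again after the cover went on.

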